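# Back off a lock ring with the pin spanner and stow the fasteners in the tray bay

## Robot

A 6-joint arm with a two-finger parallel gripper is mounted at the origin on a cart in front of the work surface, level with it; the furniture and walls round the work are solid. World frame = base frame: x ahead of the robot, y to its left, z up, the work surface at z = 0. Lengths are in m, angles in rad, forces in N, time in s.
With the tool pointing down it reaches from about 0.325 to 0.75 m from the base axis. Payload 7.6 kg.
Tool frame: the origin (TCP) lies at the very end of the fingers, on their centre line; the grasp point (between the pads) lies 19 mm behind it (r.grip_point_offset is the distance from the TCP to the grasp point, in m); z points along the fingers, y is the line along which they close (so a half turn about z gives the same grasp; the last joint's range is limited). The gripper opens to 85 mm and grips with 20 to 120 N. Pads are 22 mm wide; open, the fingers measure 114 mm over their backs; the gripper's body (76 mm by 85 mm) begins 54 mm behind the grasp point. The pads swing forward as they close: fully open they stand 13 mm farther back than shut.
Start: joints at [1.203, 0.052, 1.401, -0, 1.689, -0.07], TCP at [0.154, 0.502, 0.231] pointing down, gripper open.
Joint ranges: [-2.9, 2.9], [-0.91, 2.17], [0.12, 2.37], [-1.06, 4.2], [0.26, 2.73], [-2.93, 2.93]. Speed limits (rad/s): [2.57, 2.57, 3.01, 3.14, 3.14, 3.14].

## Interface

Orientations are given as a unit quaternion [w, x, y, z].
In Python, from station import status, viewer, r gives the robot as it stands.
- The arm moves only by the shell command python3 -m creep 'ROWS'. ROWS is JSON, a list of rows, each a list of 3 entries, a list of its own where there are three numbers: the turn, a rotation vector about the tool's x, y, z in degrees, then the shift along the tool's x, y, z in cm, then the finger opening in cm, from 0 to 8.54. A call has 1 to 20 rows; each row is the pose to reach, as a shift and turn from the pose commanded when the call began, along the tool's axes at that moment; what a row does not reach only later rows make up. A row lasts 1/12 s, in which the tool goes at most 41.7 mm and 7.16 degrees, less where a joint would pass 70% of its speed; a pose out of reach is approached as far as the arm can. A call with a gripper value outside its range is refused whole. The fingers move at their own pace and stop on an object; the grip force is fixed at half the most. Time passes only in rows, so rows that repeat a pose let the fingers close. It gives the time, the measured TCP pose, the force, the opening and the grip force at its end, in the units of the state.
- status.read_state(): the state, without advancing time (a new reading comes with each control period).
- viewer.get_image(name): name is "side" or "top" or "wrist"; returns a dict with "frame" (420x560x3 uint8, red, green, blue), "camera_matrix" (3x3 intrinsics, pixels), "distortion" ([k1, k2, p1, p2, k3] as OpenCV has them; the pictures are not rectified), "position" and "rotation" of the camera in the world. Camera axes: x right, y down, z forward; pixel columns grow to the right and rows downward; lengths in m; the calibration is good to about 2 mm. A picture is of the moment at which its call begins. There is no depth.
- r.finish_job(): hands the job in; it is judged then, once.
The state is a dict: "time": time; "joint_pos": joint angles; "dq": joint speeds; "joint_torque": joint torques, N m; "ee_pos": TCP position; "eef_rot": TCP orientation; "wrist_force": force on the tool from outside, world axes, zero at the start; "wrist_torque": the same for the moment, N m; "gripper_width": opening from 0.0 (shut) to 1.0 (fully open); "grasp_force": force on a finger pad.
Only numpy, scipy, OpenCV 4.12 (cv2) and the standard library are available. Lean on these libraries where they do the work, as an engineer would, in place of code of your own. Each camera call takes 0.05 s, during which the arm holds its last target. There are 200 camera calls.

## Task

Strip-down of the bearing unit: set both prongs of the pin spanner in the two holes of the lock ring, and only then turn the ring with it, anticlockwise seen from above, fully up to its stop; then put the spanner back upright in its stand. Lay every bolt and nut that lies on the bench flat in the parts tray, side by side and not on top of one another, and slide the loaded tray fully home into its bay. Turn the ring with the spanner only, never with the fingers, and leave the tape measure, the centre punch and the pliers alone.

Things in the scene. Friction and masses are not known exactly. Their poses are not given: they have to be found in the camera images.
- lock_ring (a joint): turning angle of the ring, rad: grows anticlockwise seen from above, starts at 0 to 0.15, stop at 1.2; friction about 0.12 N m, stays where left. A round steel collar 76 mm across, 14 mm thick, with a small rim tab, flat on a fixed grey round housing 94 mm across with a 100 mm square foot; ring's top face 50 mm above the bench, the shaft end in its middle 1 mm lower
- hole_a (a point): mouth (centre, at the ring's top face, z up) of one of the ring's two round through holes, 11 mm across, 14 mm deep; they lie 22 mm either side of the ring's axis
- hole_b (a point): mouth of the ring's other hole, the same size; half-way between hole_a and hole_b is the turning axis
- spanner_grip (a point): centre of the upright grip of the pin spanner (steel, 0.18 kg), in its stand at the start, prongs down. Grip 42 mm long (local x), 14 mm thick (local y, take it across this from above), 44 mm high; under it a head plate 68 x 22 x 8 mm, underside 30 mm below this point; two prongs 7 mm thick, 12 mm long, tapered, down from the plate at local x = +22 and -22 mm. Same after a half turn about z
- prong_a (a point): tip of the prong at local x = +22 mm of the spanner, 42 mm below spanner_grip; with the plate down on the ring the tips are 12 mm inside the holes
- prong_b (a point): tip of the other prong, at local x = -22 mm
- stand_spot (a point): where spanner_grip is when the spanner is seated in its stand, 47 mm above the bench; the head plate lies along local x, either way round. The stand is a fixed steel cradle, foot 100 x 46 mm, 26 mm high, with two end seats 17 mm above the bench inside lips 9 mm high, open in the middle for the prongs; the plate has 2 to 4 mm of play
- tray_floor (a point): centre of the inner floor of the parts tray: open aluminium tray, outside 146 mm (local x) x 130 mm (local y), 26 mm high, walls and floor 3 mm, 0.35 kg, loose on the bench, in front of the bay at the start; local x points to its far end, which enters the bay first
- tray_fin (a point): centre of the upright handle fin on the tray's near end: a flat steel block 12 mm thick (local y), reaching 47 mm out from the tray, from 1.5 to 41.5 mm above the bench. This point is 26 mm out from the tray's near end, 22 mm above the bench; take the fin across its 12 mm from above and slide the tray along the bench
- bay_home (a point): where tray_floor is when the tray is fully home (far end on the back wall), the tray's local x along this local x, pointing inwards; 10 mm of the tray and its fin then stand out. The bay is a low fixed grey metal box without a floor, inside 138 mm wide (local y), 44 mm high, outside 48 mm high; its mouth is 63 mm, with flares 90 mm, out on the -x side of this point
- bolt_1_c (a point): M16 x 60 hexagon bolt of plain steel lying on the bench (27 x 71 x 24 mm, 0.13 kg); this point is half-way along it, 10 mm above the bench; local y runs along it towards the head (shank 16 mm thick from y = -35 to +25 mm, head from +25 to +36 mm); take it across the shank. Not every bolt and nut is there in every run
- bolt_2_c (a point): M16 x 60 hexagon bolt of plain steel lying on the bench (27 x 71 x 24 mm, 0.13 kg); this point is half-way along it, 10 mm above the bench; local y runs along it towards the head (shank 16 mm thick from y = -35 to +25 mm, head from +25 to +36 mm); take it across the shank. Not every bolt and nut is there in every run
- bolt_3_c (a point): M16 x 60 hexagon bolt of plain steel lying on the bench (27 x 71 x 24 mm, 0.13 kg); this point is half-way along it, 10 mm above the bench; local y runs along it towards the head (shank 16 mm thick from y = -35 to +25 mm, head from +25 to +36 mm); take it across the shank. Not every bolt and nut is there in every run
- nut_1_c (a point): an M20 hexagon nut of plain steel lying flat (30 mm across flats, 34 mm across corners, 16 mm high, 0.065 kg); this point is its centre, local x crosses two flats. Not every bolt or nut is there in every run
- nut_2_c (a point): an M20 hexagon nut of plain steel lying flat (30 mm across flats, 34 mm across corners, 16 mm high, 0.065 kg); this point is its centre, local x crosses two flats. Not every bolt or nut is there in every run
- tape_measure: bystander: tape measure 36 x 73 x 62 mm, standing on the bench; origin under its centre
- centre_punch: bystander: steel centre punch, 13 x 108 mm, lying; origin under its centre
- pliers: bystander: combination pliers 56 x 170 x 12 mm, lying; origin under their centre
- parts_tray: the same loose thing as point tray_floor
Things that resemble listed ones, but are neither listed nor needed, are in the scene too. Leave any orange look-alike of the part that bears spanner_grip alone.

How it is judged:
By the outcome, as a careful person would: the job done as asked, in the order asked, and still so for the second after the job is handed in, with the robot touching nothing.
Of bolt_1, bolt_2, bolt_3, nut_1, nut_2 only 3 to 5 are there at a start; the rules pass over those that are not, and their reading is None.
At some moment in a run one of bolt_1, bolt_2, bolt_3, nut_1, nut_2 may be knocked a few centimetres aside while the robot is not near it.
It also fails if it takes over 210 s, if anything falls off the work surface, if the arm or the gripper's body presses on something with over 40 N, if the wrist force passes 120 N, or if a joint passes its speed limit or range.

## Working session

There is one attempt and no reset: what is moved stays moved. The work goes in short steps, Python scripts to look and compute and a shell command to move; the robot and the scene stay as the last step left them, time stands still between calls to the robot, and variables do not carry over. Pictures are saved under pics/ and viewed, at most 14 in all, crops included, and the job is handed in when it is done.

```bash
ls; mkdir -p pics; python3 - <<'E'
from station import status, viewer, r
import cv2,numpy as np
for n in("top","side"):
    d=viewer.get_image(n);cv2.imwrite(f"pics/{n}0.png",d["frame"][:,:,::-1])
    print(n,d["camera_matrix"],d["distortion"],d["position"],d["rotation"])
print(status.read_state())
E
```

```text
pics
top [[420.9069043    0.         276.53308563]
 [  0.         420.9069043  203.79571591]
 [  0.           0.           1.        ]] [-0.03323057  0.          0.          0.          0.        ] [ 0.38601312 -0.21607927  1.01476073] [ 0.04403161 -0.70207146  0.70962779 -0.03981549]
side [[401.13988841   0.         278.32516747]
 [  0.         401.13988841 202.16357045]
 [  0.           0.           1.        ]] [-0.07723036  0.          0.          0.          0.        ] [0.32415856 0.48073921 0.51436131] [ 0.05874544 -0.10074783  0.86901255 -0.48084929]
{'time': 0.1, 'joint_pos': array([ 1.20272499e+00,  5.27785381e-02,  1.40163275e+00,  1.83263823e-05,
        1.68858285e+00, -7.03022751e-02]), 'dq': array([-3.88196851e-04, -1.53504094e-03, -2.62425094e-03, -5.04301174e-04,
        6.63030227e-04, -4.40442279e-05]), 'joint_torque': array([ 8.88427876e-04, -3.82582641e+01, -3.60984135e+01, -7.46904857e-05,
        4.82252712e-03,  6.56927773e-05]), 'ee_pos': array([0.15390703, 0.5016553 , 0.23054932]), 'eef_rot': array([-1.61249429e-04,  1.48334000e-01,  9.88937073e-01, -6.81998599e-04]), 'wrist_force': array([-1.5222491 ,  0.49003594,  0.02773403]), 'wrist_torque': array([ 0.01285016,  0.02196897, -0.00378389]), 'grasp_force': 0.0, 'gripper_width': 0.9982834783756465}
```

View pics/top0.png

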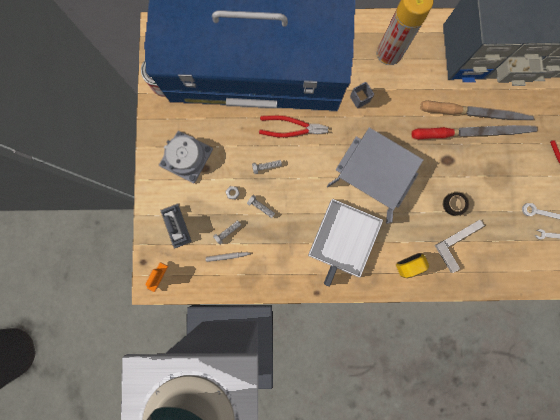

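View pics/side0.png

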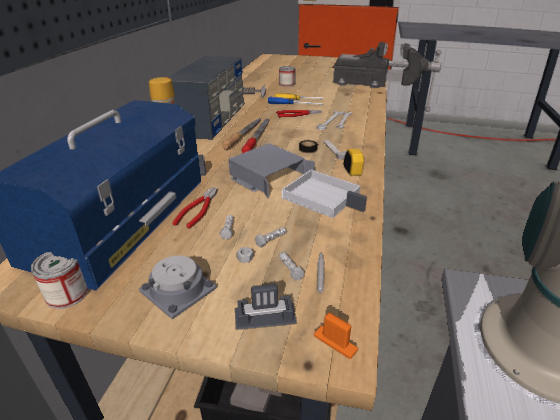

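The top view shows these candidates:
- **Spanner:** the dark steel one in its cradle at (176,225). The orange one at (157,276) is the look-alike and stays put.
- **Ring:** on the housing at (184,155).
- **Bolts:** (268,166), (263,206) and (230,231). The thin part at (230,256) is the punch.
- **Nut:** (232,192). The dark block at (361,95) is not a nut.
- **Tray, fin and bay:** tray (347,238), fin (330,272), bay (380,168).

I'll check this in one close crop.

```bash
cat > h.py <<'E'
from station import status, viewer, r
import cv2,numpy as np
from scipy.spatial.transform import Rotation as R
def rot(q): return R.from_quat(np.roll(q,-1))
def ray(d,px):
    px=np.asarray(px,float).reshape(-1,1,2)
    u=cv2.undistortPoints(px,np.array(d["camera_matrix"]),np.array(d["distortion"]))[:,0]
    return camrot(d).apply(np.c_[u,np.ones(len(u))])
def camrot(d):
    q=np.asarray(d["rotation"]); return rot(q) if q.size==4 else R.from_matrix(q)
def plane(d,px,z):
    v=ray(d,px);p=np.asarray(d["position"]); return p+v*((z-p[2])/v[:,2])[:,None]
def tri(d1,p1,d2,p2):
    a,b=ray(d1,[p1])[0],ray(d2,[p2])[0];A=np.zeros((3,3));B=np.zeros(3)
    for v,d in((a,d1),(b,d2)):
        v=v/np.linalg.norm(v);M=np.eye(3)-np.outer(v,v);A+=M;B+=M@d["position"]
    return np.linalg.solve(A,B)
def proj(d,X):
    Rm=camrot(d).inv();t=-Rm.apply(d["position"])
    return cv2.projectPoints(np.asarray(X,float).reshape(-1,1,3),Rm.as_rotvec(),t,np.array(d["camera_matrix"]),np.array(d["distortion"]))[0][:,0]
def go(p,yaw,up=None):
    """shift (cm, tool axes) and yaw about tool z (deg) for the TCP to point p, tool y along world yaw deg"""
    s=status.read_state();T=rot(s["eef_rot"]);sh=T.inv().apply(np.asarray(p)-s["ee_pos"])*100
    y=T.apply([0,1,0]);cur=np.degrees(np.arctan2(y[1],y[0]))
    # tool z down: +turn about tool z lowers the world yaw
    t=(cur-yaw+90)%180-90
    return "shift",sh.round(2),"turn z",round(t,1),"or",round(t-180*np.sign(t),1),"j6",round(float(np.degrees(s["joint_pos"][5])),1),"tilt",T.apply([0,0,1]).round(3)
E
python3 - <<'E'
from h import *
d=viewer.get_image("top")
f=d["frame"][90:300,135:405];cv2.imwrite("pics/c1.png",cv2.resize(f,None,fx=2.8,fy=2.8,interpolation=cv2.INTER_CUBIC)[:,:,::-1])
for n,p,z in(("ring",(183,153),.05),("grip",(176,225),.05),("b1",(268,166),.01),("b2",(263,206),.01),("b3",(230,231),.01),("nut",(232,192),.01),("tray",(349,237),.003),("fin",(331,272),.04),("bay",(380,168),.048)):
    print(n,plane(d,[p],z)[0].round(3))
w=viewer.get_image("wrist");cv2.imwrite("pics/w0.png",w["frame"][:,:,::-1])
print(w["position"],camrot(w).as_matrix().round(3),w["camera_matrix"],w["distortion"])
s=status.read_state();print(rot(s["eef_rot"]).as_matrix().round(3))
E
```

```text
ring [0.624 0.008 0.05 ]
grip [0.454 0.021 0.05 ]
b1 [ 0.599 -0.191  0.01 ]
b2 [ 0.501 -0.178  0.01 ]
b3 [ 0.442 -0.099  0.01 ]
nut [ 0.536 -0.103  0.01 ]
tray [ 0.425 -0.384  0.003]
fin [ 0.344 -0.334  0.04 ]
bay [ 0.583 -0.454  0.048]
[0.07568405 0.52551606 0.3744007 ] [[ 0.294  0.906  0.304]
 [ 0.956 -0.278 -0.095]
 [-0.001  0.318 -0.948]] [[328.74042175   0.         274.95164488]
 [  0.         328.74042175 212.81781378]
 [  0.           0.           1.        ]] [-0.06492145  0.          0.          0.          0.        ]
[[-0.956  0.293 -0.   ]
 [ 0.293  0.956 -0.001]
 [ 0.    -0.001 -1.   ]]
```

View pics/c1.png

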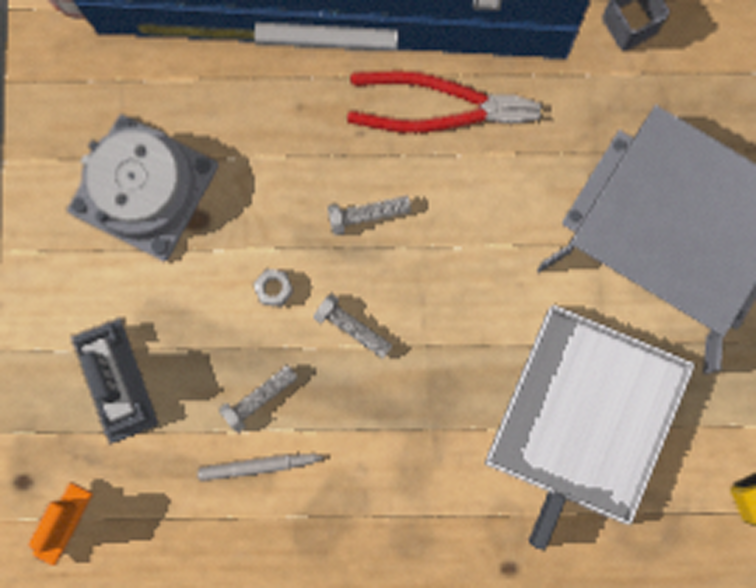

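The crop confirms the choices: a dark steel spanner in its cradle (crop 112,378), ring holes at (141,151) and (121,199), three bolts and one nut, with the tray in front of the bay. Next I'll move above the spanner and the ring.

```bash
python3 - <<'E'
from h import *
d=viewer.get_image("top")
c=lambda *p:plane(d,[(p[0]/2.8+135,p[1]/2.8+90)],p[2])[0].round(4)
print("ring",c(131,176,.05),"a",c(141,151,.05),"b",c(121,199,.05))
e1,e2=c(98,340,.025),c(122,415,.025);print("plate",e1,e2,np.degrees(np.arctan2(*(e1-e2)[1::-1])))
print(go([.5,.02,.23],107))
E
```

```text
ring [0.6241 0.0106 0.05  ] a [0.6455 0.0025 0.05  ] b [0.6045 0.0186 0.05  ]
plate [0.4886 0.0421 0.025 ] [0.425  0.0206 0.025 ] 18.67784045107686
('shift', array([-47.22, -35.91,   0.12]), 'turn z', np.float64(-34.1), 'or', np.float64(145.9), 'j6', -4.0, 'tilt', array([-0.   , -0.001, -1.   ]))
```

```bash
R='[[0,0,-34],[-47,-36,0],8.5]'; python3 -m creep '[[[0,0,-34],[-47,-36,0],8.5],[[0,0,-34],[-47,-36,0],8.5],[[0,0,-34],[-47,-36,0],8.5],[[0,0,-34],[-47,-36,0],8.5],[[0,0,-34],[-47,-36,0],8.5],[[0,0,-34],[-47,-36,0],8.5],[[0,0,-34],[-47,-36,0],8.5],[[0,0,-34],[-47,-36,0],8.5],[[0,0,-34],[-47,-36,0],8.5],[[0,0,-34],[-47,-36,0],8.5],[[0,0,-34],[-47,-36,0],8.5],[[0,0,-34],[-47,-36,0],8.5],[[0,0,-34],[-47,-36,0],8.5],[[0,0,-34],[-47,-36,0],8.5],[[0,0,-34],[-47,-36,0],8.5],[[0,0,-34],[-47,-36,0],8.5],[[0,0,-34],[-47,-36,0],8.5],[[0,0,-34],[-47,-36,0],8.5],[[0,0,-34],[-47,-36,0],8.5],[[0,0,-34],[-47,-36,0],8.5]]'
python3 - <<'E'
from h import *
w=viewer.get_image("wrist");cv2.imwrite("pics/w1.png",w["frame"][:,:,::-1]);print(go([.5,.02,.23],107),w["position"])
print(status.read_state()["joint_pos"].round(2))
E
```

```text
time: 1.92
ee_pos: [0.4973, 0.0209, 0.2315]
eef_rot: [0.0, -0.148, 0.989, 0.0]
wrist_force: [-0.0, -0.8, 0.4]
gripper_width: 0.993
grasp_force: 0.0
('shift', array([-0.23, -0.16,  0.16]), 'turn z', np.float64(0.0), 'or', np.float64(-180.0), 'j6', -108.9, 'tilt', array([ 0.001,  0.   , -1.   ])) [ 0.41893584 -0.0033687   0.37523534]
[-0.03 -0.03  1.48  0.    1.69 -1.9 ]
```

View pics/w1.png

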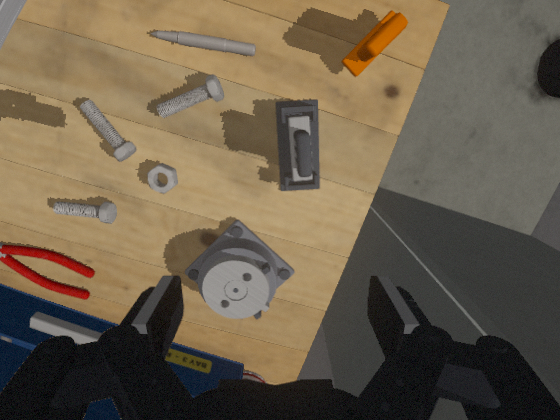

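The wrist view shows the spanner at (303,150) in its cradle, the ring at (238,285) with holes near (247,277) and (225,303), bolts at (190,97), (107,130) and (84,211), and the nut at (162,178). I'll go closer so I can measure the spanner and the ring.

```bash
python3 - <<'E'
from h import *
w=viewer.get_image("wrist");g=cv2.cvtColor(w["frame"],cv2.COLOR_RGB2GRAY)
cv2.imwrite("pics/c2.png",cv2.resize(w["frame"][90:330,180:340],None,fx=2.5,fy=2.5,interpolation=cv2.INTER_CUBIC)[:,:,::-1])
for n,p,z in(("grip",(304,153),.069),("a",(247,277),.05),("b",(225,303),.05),("c",(236,290),.05)):print(n,plane(w,[p],z)[0].round(4))
E
```

```text
grip [0.4535 0.0351 0.069 ]
a [0.6053 0.0206 0.05  ]
b [0.6459 0.0053 0.05  ]
c [0.6252 0.0131 0.05  ]
```

View pics/c2.png

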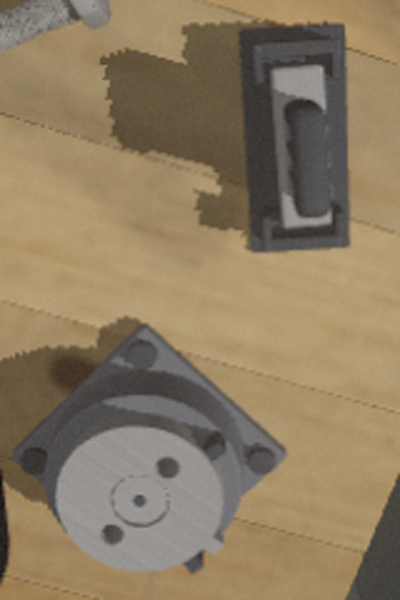

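The crop shows the ring centre at (140,500), holes at (168,467) and (113,533), the tab at (212,540) beside the lower stop post, the plate around (302,147) and the grip top around (310,160).

```bash
python3 - <<'E'
from h import *
w=viewer.get_image("wrist")
c=lambda x,y,z:plane(w,[(x/2.5+180,y/2.5+90)],z)[0].round(4)
k=[c(x,y,.025) for x,y in((270,67),(325,67),(332,225),(282,228))]
print(k,np.mean(k,0)); e=(k[0]+k[1]-k[2]-k[3])/2;print("plate ang",np.degrees(np.arctan2(e[1],e[0])),np.linalg.norm(e))
k=[c(x,y,0) for x,y in((242,25),(345,25),(349,246),(251,252))]
print("foot",np.mean(k,0)); e=(k[0]+k[1]-k[2]-k[3])/2;print(np.degrees(np.arctan2(e[1],e[0])),np.linalg.norm(e))
print("grip",c(305,103,.069),c(312,210,.069))
print(go([.453,.033,.15],107.5))
E
```

```text
[array([0.4281, 0.013 , 0.025 ]), array([0.4214, 0.0347, 0.025 ]), array([0.4835, 0.0591, 0.025 ]), array([0.4912, 0.0386, 0.025 ])] [0.45605 0.03635 0.025  ]
plate ang -158.2301584330507 0.0674074179894172
foot [0.4561   0.035725 0.      ]
-160.1165424384576 0.1007032894199589
grip [0.4353 0.027  0.069 ] [0.4722 0.0421 0.069 ]
('shift', array([3.89, 2.49, 8.15]), 'turn z', np.float64(-0.5), 'or', np.float64(179.5), 'j6', -108.9, 'tilt', array([ 0.001,  0.   , -1.   ]))
```

```bash
python3 - <<'E'
from h import *
print(go([.4545,.035,.036],110.5))
E
```

```text
('shift', array([ 3.7 ,  2.64, 19.55]), 'turn z', np.float64(-3.5), 'or', np.float64(176.5), 'j6', -108.9, 'tilt', array([ 0.001,  0.   , -1.   ]))
```

```bash
python3 -m creep '[[[0,0,-3.5],[3.7,2.64,0],8.5],[[0,0,-3.5],[3.7,2.64,4],8.5],[[0,0,-3.5],[3.7,2.64,8],8.5],[[0,0,-3.5],[3.7,2.64,10],8.5],[[0,0,-3.5],[3.7,2.64,10],8.5],[[0,0,-3.5],[3.7,2.64,10],8.5]]'
python3 - <<'E'
from h import *
w=viewer.get_image("wrist");cv2.imwrite("pics/w2.png",w["frame"][:,:,::-1]);print(go([.4545,.035,.036],110.5))
E
```

```text
time: 2.57
ee_pos: [0.4543, 0.0346, 0.1313]
eef_rot: [-0.001, -0.178, 0.984, 0.0]
wrist_force: [-0.2, -0.6, 1.2]
gripper_width: 0.996
grasp_force: 0.0
('shift', array([0.07, 0.08, 9.69]), 'turn z', np.float64(-0.0), 'or', np.float64(180.0), 'j6', -110.8, 'tilt', array([ 0.002,  0.   , -1.   ]))
```

View pics/w2.png

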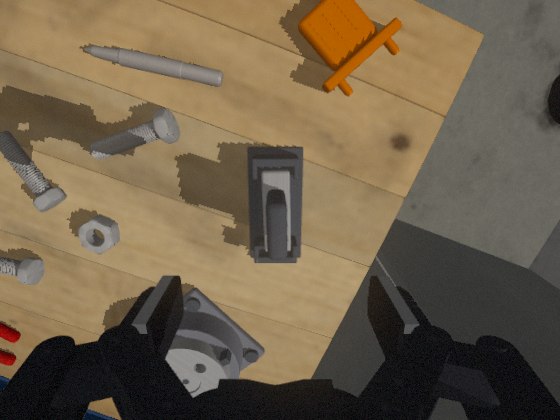

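The grip sits at column 278, between the fingers at 165 and 385 and parallel to the pads. I'll descend and grip.

```bash
python3 -m creep '[[[0,0,0],[0.07,0.1,4],8.5],[[0,0,0],[0.07,0.1,7],8.5],[[0,0,0],[0.07,0.1,8.5],8.5],[[0,0,0],[0.07,0.1,9.5],8.5],[[0,0,0],[0.07,0.1,9.5],8.5],[[0,0,0],[0.07,0.1,9.5],5],[[0,0,0],[0.07,0.1,9.5],2.5],[[0,0,0],[0.07,0.1,9.5],0],[[0,0,0],[0.07,0.1,9.5],0],[[0,0,0],[0.07,0.1,9.5],0],[[0,0,0],[0.07,0.1,9.5],0],[[0,0,0],[0.07,0.1,9.5],0],[[0,0,0],[0.07,0.1,9.5],0]]'
python3 -c "
from h import *
print(go([.4545,.035,.036],110.5))"
```

```text
time: 3.7
ee_pos: [0.454, 0.035, 0.0369]
eef_rot: [0.0, -0.177, 0.984, -0.0]
wrist_force: [-0.7, -1.2, 3.7]
gripper_width: 0.156
grasp_force: 58.9
('shift', array([-0.05, -0.02,  0.09]), 'turn z', np.float64(-0.1), 'or', np.float64(179.9), 'j6', -110.7, 'tilt', array([ 0.001,  0.   , -1.   ]))
```

```bash
python3 -m creep '[[[0,0,0],[0,0,-4],0],[[0,0,0],[0,0,-8],0],[[0,0,0],[0,0,-11],0],[[0,0,0],[0,0,-11],0],[[0,0,0],[0,0,-11],0]]'
python3 -c "
from h import *
print(go([.6248,.0118,.12],69.2))"
```

```text
time: 4.12
ee_pos: [0.4543, 0.035, 0.1474]
eef_rot: [0.001, -0.177, 0.984, -0.0]
wrist_force: [0.3, 0.7, -2.1]
gripper_width: 0.155
grasp_force: 59.5
('shift', array([-15.16,  -8.13,   2.79]), 'turn z', np.float64(41.2), 'or', np.float64(-138.8), 'j6', -110.7, 'tilt', array([ 0.003,  0.   , -1.   ]))
```

```bash
python3 -m creep '[[[0,0,41.2],[-15.16,-8.13,0],0],[[0,0,41.2],[-15.16,-8.13,0],0],[[0,0,41.2],[-15.16,-8.13,0],0],[[0,0,41.2],[-15.16,-8.13,0],0],[[0,0,41.2],[-15.16,-8.13,0],0],[[0,0,41.2],[-15.16,-8.13,0],0],[[0,0,41.2],[-15.16,-8.13,2.8],0],[[0,0,41.2],[-15.16,-8.13,2.8],0],[[0,0,41.2],[-15.16,-8.13,2.8],0],[[0,0,41.2],[-15.16,-8.13,2.8],0],[[0,0,41.2],[-15.16,-8.13,2.8],0]]'
python3 - <<'E'
from h import *
print(go([.6248,.0118,.12],69.2))
w=viewer.get_image("wrist");a=w["frame"][190:400,190:360]
s=viewer.get_image("side");q=proj(s,[[.6248,.0118,.08]])[0].astype(int);print(q)
b=s["frame"][q[1]-50:q[1]+55,q[0]-60:q[0]+60]
f=lambda i,k:cv2.resize(i,k,interpolation=cv2.INTER_CUBIC)
cv2.imwrite("pics/w3.png",np.hstack([f(a,(400,494)),f(b,(400,494))])[:,:,::-1])
E
```

```text
time: 5.03
ee_pos: [0.6242, 0.0118, 0.1192]
eef_rot: [0.0, 0.18, 0.984, 0.0]
wrist_force: [0.4, -0.7, -2.7]
gripper_width: 0.156
grasp_force: 59.2
('shift', array([-0.05,  0.02, -0.08]), 'turn z', np.float64(0.1), 'or', np.float64(-179.9), 'j6', -71.6, 'tilt', array([ 0.001,  0.   , -1.   ]))
[171 255]
```

View pics/w3.png

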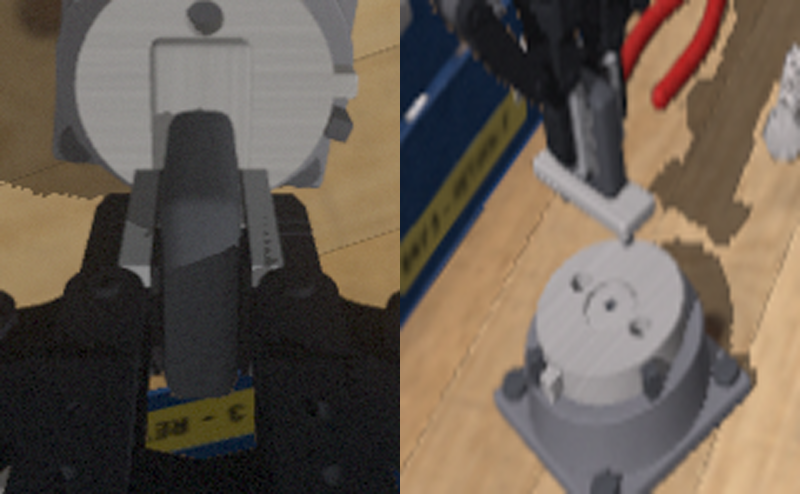

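The wrist half shows a ring hole at (205,17) in line with the plate's near end at x 201. The side half shows holes at (577,282) and (638,328) and the near prong tip at (627,240). Now I'll put numbers on it.

```bash
python3 - <<'E'
from h import *
w=viewer.get_image("wrist");s=viewer.get_image("side");st=status.read_state();T=rot(st["eef_rot"]);e=st["ee_pos"]
W=lambda x,y,z:plane(w,[(190+x/2.353,190+y/2.352)],z)[0]
S=lambda x,y,z:plane(s,[(111+(x-400)/3.333,205+y/4.705)],z)[0]
tl=lambda p:(T.inv().apply(p-e)*1000).round(1)
print("hole near wrist",tl(W(205,17,.05)),W(205,17,.05))
print("plate end wrist",tl(W(152,42,e[2]-.012)),tl(W(251,42,e[2]-.012)))
print("side holes",tl(S(577,282,.05)),tl(S(638,328,.05)),S(577,282,.05),S(638,328,.05))
print("side prong",tl(S(627,240,e[2]-.032)))
# fit dark holes in side
E
```

```text
hole near wrist [21.1  1.1 69.3] [0.6050578 0.0203141 0.05     ]
plate end wrist [ 31.9 -10.5  11.9] [31.9 10.5 12. ]
side holes [-21.8   3.5  69.3] [23.4  3.2 69.3] [0.64609134 0.00736699 0.05      ] [0.603708   0.02308884 0.05      ]
side prong [19.6  0.1 32. ]
```

```bash
python3 -m creep '[[[0,0,0],[0.12,0.12,2],0],[[0,0,0],[0.12,0.12,2.9],0],[[0,0,0],[0.12,0.12,3.3],0],[[0,0,0],[0.12,0.12,3.3],0],[[0,0,0],[0.12,0.12,3.3],0]]'
python3 - <<'E'
from h import *
s=viewer.get_image("side");b=s["frame"][230:305,130:220]
cv2.imwrite("pics/s4.png",cv2.resize(b,None,fx=7,fy=7,interpolation=cv2.INTER_CUBIC)[:,:,::-1])
E
```

```text
time: 5.65
ee_pos: [0.6234, 0.0133, 0.0855]
eef_rot: [-0.0, 0.18, 0.984, 0.0]
wrist_force: [0.2, -0.7, -1.9]
gripper_width: 0.154
grasp_force: 59.4
```

View pics/s4.png

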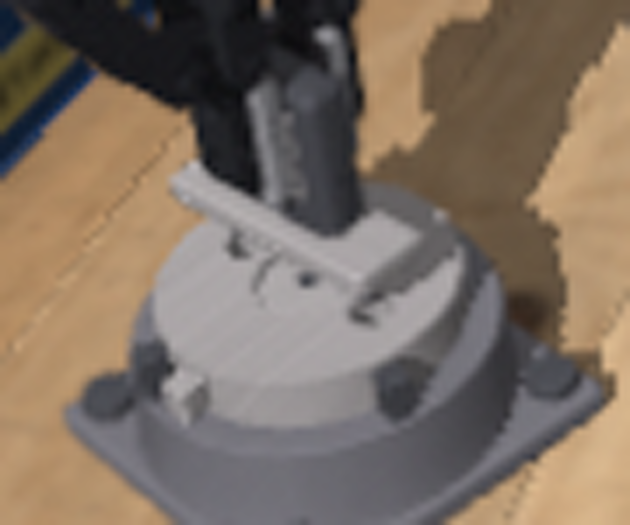

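The near hole shows at (367,313) with the stub of the prong just above it at (366,292), and the far hole at (240,245). I'll lower gently and watch the force.

```bash
python3 -m creep '[[[0,0,0],[0,0,0.3],0],[[0,0,0],[0,0,0.5],0],[[0,0,0],[0,0,0.6],0],[[0,0,0],[0,0,0.6],0]]'; python3 -c "
from h import *
s=status.read_state();print(s['wrist_force'],s['wrist_torque'])"
```

```text
time: 6.03
ee_pos: [0.6232, 0.0134, 0.079]
eef_rot: [-0.0, 0.18, 0.984, 0.0]
wrist_force: [-1.0, -0.8, -2.1]
gripper_width: 0.153
grasp_force: 59.4
[-1.01393895 -0.77586619 -2.05624063] [ 0.00348808 -0.01207309 -0.0491444 ]
```

```bash
python3 -m creep '[[[0,0,0],[0,0,0.3],0],[[0,0,0],[0,0,0.6],0],[[0,0,0],[0,0,0.8],0],[[0,0,0],[0,0,0.88],0],[[0,0,0],[0,0,0.88],0]]'; python3 - <<'E'
from h import *
s=status.read_state();print(s['ee_pos'],s['wrist_force'],s['wrist_torque'])
E
```

```text
time: 6.45
ee_pos: [0.6232, 0.0133, 0.0703]
eef_rot: [-0.0, 0.18, 0.984, 0.0]
wrist_force: [0.1, -0.4, -2.4]
gripper_width: 0.152
grasp_force: 59.6
[0.6232458  0.01334252 0.07027827] [ 0.14765906 -0.42535524 -2.42483157] [-0.00364819 -0.03221275 -0.04495395]
```

Prongs are fully seated, with no force. Now I'll turn anticlockwise about the ring axis, which is 1.9 mm off the TCP.

```bash
python3 -m creep '[[[0,0,-6],[0,-0.02,0],0],[[0,0,-12],[0,-0.04,0],0],[[0,0,-18],[-0.01,-0.06,0],0],[[0,0,-24],[-0.02,-0.08,0],0],[[0,0,-30],[-0.03,-0.095,0],0],[[0,0,-36],[-0.04,-0.11,0],0],[[0,0,-42],[-0.05,-0.13,0],0],[[0,0,-48],[-0.06,-0.14,0],0],[[0,0,-48],[-0.06,-0.14,0],0]]'; python3 - <<'E'
from h import *
s=status.read_state();print(s['wrist_force'],s['wrist_torque'],go(s['ee_pos'],69.2),s['joint_pos'].round(2))
E
```

```text
time: 7.2
ee_pos: [0.6235, 0.0119, 0.0705]
eef_rot: [0.0, -0.237, 0.971, 0.0]
wrist_force: [0.3, -0.5, -1.9]
gripper_width: 0.153
grasp_force: 59.3
[ 0.29815182 -0.4659753  -1.87499542] [-0.0218607  -0.00755626  0.02795668] ('shift', array([0., 0., 0.]), 'turn z', np.float64(48.2), 'or', np.float64(-131.8), 'j6', -119.8, 'tilt', array([ 0.,  0., -1.])) [-0.04  0.43  1.29  0.    1.43 -2.09]
```

```bash
python3 -m creep '[[[0,0,-5],[-0.01,-0.01,0],0],[[0,0,-10],[-0.02,-0.02,0],0],[[0,0,-14],[-0.03,-0.03,0],0],[[0,0,-14],[-0.03,-0.03,0],0]]'; python3 - <<'E'
from h import *
s=status.read_state();print(s['wrist_force'],s['wrist_torque'],go(s['ee_pos'],69.2))
f=viewer.get_image("side")["frame"][225:310,110:230]
cv2.imwrite("pics/s5.png",cv2.resize(f,None,fx=6,fy=6,interpolation=cv2.INTER_CUBIC)[:,:,::-1])
E
```

```text
time: 7.53
ee_pos: [0.6238, 0.0116, 0.0705]
eef_rot: [-0.0, -0.352, 0.936, -0.0]
wrist_force: [0.0, -0.9, -2.4]
gripper_width: 0.154
grasp_force: 59.4
[ 0.00793117 -0.86400994 -2.37201691] [-0.02127569  0.04545622 -0.00357584] ('shift', array([0., 0., 0.]), 'turn z', np.float64(62.0), 'or', np.float64(-118.0), 'j6', -133.5, 'tilt', array([-0., -0., -1.]))
```

View pics/s5.png

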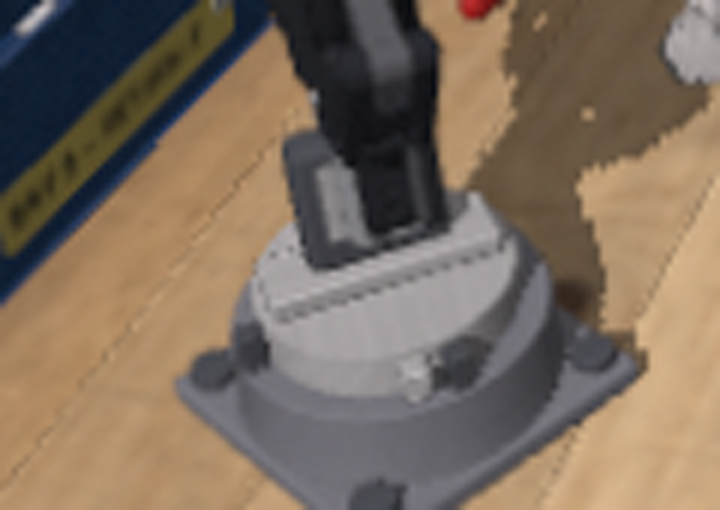

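The ring is turning. The tab at (418,375) is still short of the stop post at (462,360), so I'll turn further in small steps.

```bash
python3 -m creep '[[[0,0,-3],[-0.01,0,0],0],[[0,0,-6],[-0.02,-0.01,0],0],[[0,0,-6],[-0.02,-0.01,0],0]]' | grep force; python3 -c "
from h import *
s=status.read_state();print(s['wrist_torque'],go(s['ee_pos'],69.2)[3])"
python3 -m creep '[[[0,0,-2],[0,0,0],0],[[0,0,-4],[0,0,0],0],[[0,0,-4],[0,0,0],0]]' | grep force; python3 -c "
from h import *
s=status.read_state();print(s['wrist_torque'],go(s['ee_pos'],69.2)[3])"
```

```text
wrist_force: [-1.5, -0.2, -1.6]
grasp_force: 59.4
[-0.19941694  0.07127048 -0.34746491] 67.9
wrist_force: [-1.3, -0.3, -1.7]
grasp_force: 77.0
[-0.06139587  0.12835518 -1.96700852] 71.7
```

Torque has jumped to about 2 N·m, so the ring is at its stop. I'll release the twist, lift out and check.

```bash
python3 -m creep '[[[0,0,2],[0,0,0],0],[[0,0,4.5],[0,0,0],0],[[0,0,4.5],[0,0,0],0]]' | grep force; python3 -c "
from h import *
s=status.read_state();print(s['wrist_torque'],go(s['ee_pos'],69.2)[3])"
python3 -m creep '[[[0,0,0],[0,0,-0.5],0],[[0,0,0],[0,0,-1],0],[[0,0,0],[0,0,-1.5],0],[[0,0,0],[0,0,-4],0],[[0,0,0],[0,0,-8],0],[[0,0,0],[0,0,-8],0],[[0,0,0],[0,0,-8],0]]'
python3 - <<'E'
from h import *
s=status.read_state();print(go([.454,.035,.147],110.5))
f=viewer.get_image("side")["frame"][175:310,110:250]
cv2.imwrite("pics/s6.png",cv2.resize(f,None,fx=4.2,fy=4.2,interpolation=cv2.INTER_CUBIC)[:,:,::-1])
E
```

```text
wrist_force: [-0.5, -1.7, -1.8]
grasp_force: 59.4
[-0.24479161  0.21529313 -0.20425497] 67.3
time: 8.92
ee_pos: [0.6258, 0.012, 0.1551]
eef_rot: [0.004, -0.397, 0.918, -0.001]
wrist_force: [-0.3, -0.2, -3.2]
gripper_width: 0.151
grasp_force: 59.6
('shift', array([10.1 , 14.1 ,  0.68]), 'turn z', np.float64(26.3), 'or', np.float64(-153.7), 'j6', -139.1, 'tilt', array([ 0.008,  0.   , -1.   ]))
```

View pics/s6.png

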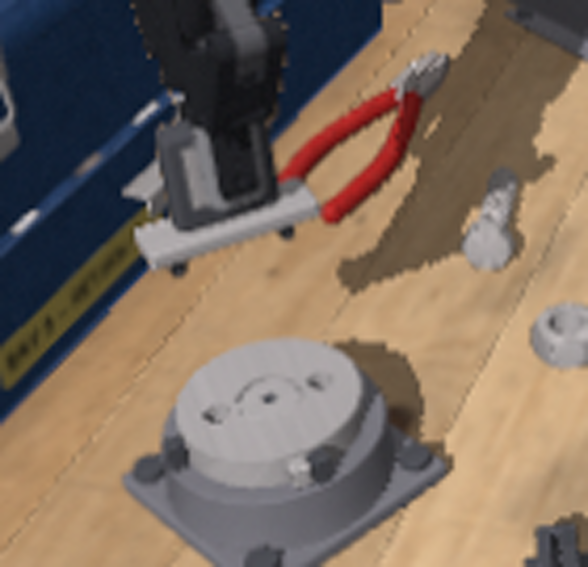

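The tab at (300,467) is now against the post at (322,462), so the ring is at its stop. Next I'll return the spanner to the stand.

```bash
python3 -m creep '[[[0,0,26.3],[10.1,14.1,0],0],[[0,0,26.3],[10.1,14.1,0],0],[[0,0,26.3],[10.1,14.1,0],0],[[0,0,26.3],[10.1,14.1,0],0],[[0,0,26.3],[10.1,14.1,0],0],[[0,0,26.3],[10.1,14.1,0],0],[[0,0,26.3],[10.1,14.1,3],0],[[0,0,26.3],[10.1,14.1,6],0],[[0,0,26.3],[10.1,14.1,7],0],[[0,0,26.3],[10.1,14.1,7],0],[[0,0,26.3],[10.1,14.1,7],0]]'
python3 - <<'E'
from h import *
s=status.read_state();print(go([.454,.035,.037],110.5))
w=viewer.get_image("wrist")["frame"][150:420,160:400];f=viewer.get_image("side")["frame"][260:340,210:320]
R_=lambda i:cv2.resize(i,(400,int(400*i.shape[0]/i.shape[1])),interpolation=cv2.INTER_CUBIC)[:280*1]
a,b=R_(w),R_(f);h=min(len(a),len(b))
cv2.imwrite("pics/s7.png",np.hstack([a[:h],b[:h]])[:,:,::-1])
E
```

```text
time: 9.88
ee_pos: [0.4527, 0.0348, 0.0807]
eef_rot: [-0.0, -0.177, 0.984, 0.0]
wrist_force: [0.2, -0.9, -1.8]
gripper_width: 0.156
grasp_force: 59.4
('shift', array([-0.14, -0.03,  4.37]), 'turn z', np.float64(-0.1), 'or', np.float64(179.9), 'j6', -110.7, 'tilt', array([-0.001,  0.   , -1.   ]))
```

View pics/s7.png

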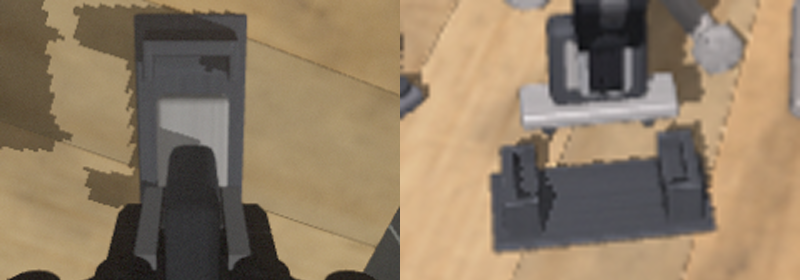

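The plate (157–230) is lined up over the cradle (134–246). I'll lower it.

```bash
python3 -m creep '[[[0,0,0],[-0.14,-0.07,1.5],0],[[0,0,0],[-0.14,-0.07,2.5],0],[[0,0,0],[-0.14,-0.07,3.2],0],[[0,0,0],[-0.14,-0.07,3.7],0],[[0,0,0],[-0.14,-0.07,3.7],0]]'
```

```text
time: 10.4
ee_pos: [0.4532, 0.0347, 0.0426]
eef_rot: [-0.001, -0.177, 0.984, 0.0]
wrist_force: [-0.2, 0.6, -1.5]
gripper_width: 0.155
grasp_force: 59.4
```

```bash
python3 -m creep '[[[0,0,0],[0,0,0.3],0],[[0,0,0],[0,0,0.5],0],[[0,0,0],[0,0,0.6],0],[[0,0,0],[0,0,0.6],0]]'
```

```text
time: 10.73
ee_pos: [0.4537, 0.0347, 0.0375]
eef_rot: [0.0, -0.177, 0.984, 0.0]
wrist_force: [0.1, 0.6, -1.7]
gripper_width: 0.159
grasp_force: 59.4
```

```bash
python3 -m creep '[[[0,0,0],[0,0,0.07],0],[[0,0,0],[0,0,0.07],0],[[0,0,0],[0,0,0.07],2],[[0,0,0],[0,0,0.07],4],[[0,0,0],[0,0,0.07],6.5],[[0,0,0],[0,0,0.07],8.5],[[0,0,0],[0,0,0.07],8.5],[[0,0,0],[0,0,0.07],8.5],[[0,0,0],[0,0,-3],8.5],[[0,0,0],[0,0,-7],8.5],[[0,0,0],[0,0,-11],8.5],[[0,0,0],[0,0,-15],8.5],[[0,0,0],[0,0,-18],8.5],[[0,0,0],[0,0,-18],8.5],[[0,0,0],[0,0,-18],8.5]]'
python3 - <<'E'
from h import *
print(go([.50,-.10,.23],107))
E
```

```text
time: 11.98
ee_pos: [0.4545, 0.0347, 0.2193]
eef_rot: [0.002, -0.177, 0.984, -0.0]
wrist_force: [-0.3, 0.0, -0.2]
gripper_width: 0.991
grasp_force: 0.0
('shift', array([  0.44, -14.21,  -1.05]), 'turn z', np.float64(3.4), 'or', np.float64(-176.6), 'j6', -110.7, 'tilt', array([ 0.004,  0.   , -1.   ]))
```

```bash
python3 -m creep '[[[0,0,20],[0.5,-18,-2],8.5],[[0,0,20],[0.5,-18,-2],8.5],[[0,0,20],[0.5,-18,-2],8.5],[[0,0,20],[0.5,-18,-2],8.5],[[0,0,20],[0.5,-18,-2],8.5],[[0,0,20],[0.5,-18,-2],8.5],[[0,0,20],[0.5,-18,-2],8.5],[[0,0,20],[0.5,-18,-2],8.5],[[0,0,20],[0.5,-18,-2],8.5],[[0,0,20],[0.5,-18,-2],8.5]]'
python3 - <<'E'
from h import *
w=viewer.get_image("wrist");cv2.imwrite("pics/w8.png",cv2.resize(w["frame"],(784,588),interpolation=cv2.INTER_CUBIC)[:,:,::-1])
E
```

```text
time: 12.82
ee_pos: [0.5117, -0.1346, 0.2373]
eef_rot: [-0.0, -0.005, 1.0, 0.0]
wrist_force: [0.7, 0.4, 0.0]
gripper_width: 0.996
grasp_force: 0.0
```

View pics/w8.png

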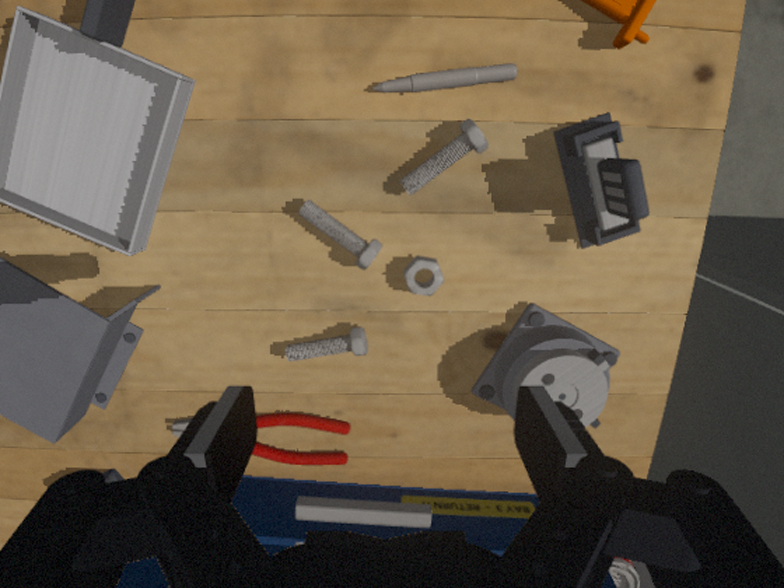

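The spanner sits upright in its stand at (605,180). In this picture the bolts lie from (407,187) to (474,136), (304,207) to (370,254) and (288,352) to (360,342), with the nut at (424,276). I'll write a numeric detector for the parts and the tray so that I save pictures.

```bash
cat > det.py <<'E'
from h import *
def parts(cam="wrist",box=(.38,.68,-.28,-.05),z=.010,extra=None):
    w=viewer.get_image(cam);f=w["frame"];hsv=cv2.cvtColor(cv2.medianBlur(f,3),cv2.COLOR_RGB2HSV)
    m=((hsv[...,1]<50)&(hsv[...,2]>75)).astype(np.uint8)
    m=cv2.morphologyEx(m,cv2.MORPH_CLOSE,np.ones((3,3)))
    cs,_=cv2.findContours(m,cv2.RETR_EXTERNAL,cv2.CHAIN_APPROX_NONE);out=[]
    for c in cs:
        if cv2.contourArea(c)<60: continue
        P=plane(w,c[:,0],z)[:,:2]*1000
        q=P.mean(0)/1000
        if not(box[0]<q[0]<box[1] and box[2]<q[1]<box[3]):continue
        (cx,cy),(a,b),t=cv2.minAreaRect(P.astype(np.float32));L,S=max(a,b),min(a,b)
        bx=cv2.boxPoints(((cx,cy),(a,b),t));e=bx[1]-bx[0] if np.linalg.norm(bx[1]-bx[0])>np.linalg.norm(bx[2]-bx[1]) else bx[2]-bx[1]
        e=e/np.linalg.norm(e);u=(P-[cx,cy])@e;v=np.abs((P-[cx,cy])@[-e[1],e[0]])
        if np.ptp(P[u>L*.3]@[-e[1],e[0]])<np.ptp(P[u<-L*.3]@[-e[1],e[0]]): e=-e
        out.append((round(cx/1000,4),round(cy/1000,4),round(L),round(S),round(float(np.degrees(np.arctan2(e[1],e[0]))),1)))
    return out
E
python3 - <<'E'
from det import *
for o in parts():print(o)
print(status.read_state()["ee_pos"])
d=viewer.get_image("top")
c=lambda x,y,z:plane(d,[(x/2.8+135,y/2.8+90)],z)[0].round(4)
k=[c(x,y,.026) for x,y in((555,307),(693,365),(630,522),(488,463))];print(k,np.mean(k,0))
E
```

```text
(0.5973, -0.1874, 73, 25, 96.7)
(0.5339, -0.1029, 34, 30, 17.3)
(0.5008, -0.1745, 72, 26, 59.6)
(0.4425, -0.0894, 72, 26, 133.3)
(0.3821, -0.0915, 105, 12, 97.2)
[ 0.51180274 -0.13493942  0.2375407 ]
[array([ 0.5123, -0.3451,  0.026 ]), array([ 0.4618, -0.46  ,  0.026 ]), array([ 0.332 , -0.4027,  0.026 ]), array([ 0.382 , -0.2859,  0.026 ])] [ 0.422025 -0.373425  0.026   ]
```

Detections are clean: three bolts, one nut, and the punch at x .382. I'm starting with bolt A.

```bash
python3 -c "
from h import *
print(go([.440,-.0865,.005],40))"
```

```text
('shift', array([ 7.15,  4.92, 23.26]), 'turn z', np.float64(50.5), 'or', np.float64(-129.5), 'j6', -109.3, 'tilt', array([ 0.,  0., -1.]))
```

```bash
python3 -m creep '[[[0,0,50.5],[7.15,4.92,10],4.5],[[0,0,50.5],[7.15,4.92,10],4.5],[[0,0,50.5],[7.15,4.92,10],4.5],[[0,0,50.5],[7.15,4.92,14],4.5],[[0,0,50.5],[7.15,4.92,16],4.5],[[0,0,50.5],[7.15,4.92,16],4.5],[[0,0,50.5],[7.15,4.92,16],4.5],[[0,0,50.5],[7.15,4.92,16],4.5],[[0,0,50.5],[7.15,4.92,16],4.5]]'
python3 -c "
from det import *
print(parts());print(go([.440,-.0865,.005],40))"
```

```text
time: 13.72
ee_pos: [0.4402, -0.087, 0.0778]
eef_rot: [0.0, 0.421, 0.907, 0.0]
wrist_force: [0.4, 0.8, -0.0]
gripper_width: 0.527
grasp_force: 0.0
[(0.4967, -0.1717, 73, 33, 43.9), (0.5345, -0.0883, 17, 5, -21.8), (0.509, -0.0926, 46, 11, -32.9), (0.4339, -0.1563, 46, 11, -65.9), (0.4416, -0.0921, 76, 27, 128.9), (0.3816, -0.0913, 106, 12, 97.0)]
('shift', array([0.06, 0.01, 7.29]), 'turn z', np.float64(0.2), 'or', np.float64(-179.8), 'j6', -56.1, 'tilt', array([ 0.001, -0.   , -1.   ]))
```

```bash
python3 -m creep '[[[0,0,1],[0.05,0,4],4.5],[[0,0,1],[0.05,0,6],4.5],[[0,0,1],[0.05,0,7.2],4.5],[[0,0,1],[0.05,0,7.2],4.5],[[0,0,1],[0.05,0,7.2],2],[[0,0,1],[0.05,0,7.2],0],[[0,0,1],[0.05,0,7.2],0],[[0,0,1],[0.05,0,7.2],0],[[0,0,1],[0.05,0,7.2],0],[[0,0,1],[0.05,0,7.2],0],[[0,0,1],[0.05,0,4],0],[[0,0,1],[0.05,0,0],0],[[0,0,1],[0.05,0,-4],0],[[0,0,1],[0.05,0,-6],0],[[0,0,1],[0.05,0,-6],0]]'
cat > tr.py <<'E'
from h import *
C=np.array([.422,-.3734]);A=-24.2
def slot(x,y,z):
    c,s=np.cos(np.radians(A)),np.sin(np.radians(A));p=C+np.array([c*x-s*y,s*x+c*y])/1000
    print(p.round(4),go([*p,z],A))
E
python3 -c "
from tr import *
slot(-42,-16,.009)"
```

```text
time: 15.02
ee_pos: [0.4422, -0.0874, 0.1434]
eef_rot: [0.005, 0.431, 0.902, 0.001]
wrist_force: [1.3, -0.2, -1.4]
gripper_width: 0.153
grasp_force: 59.1
[ 0.3771 -0.3708] ('shift', array([-17.83, -22.96,  13.45]), 'turn z', np.float64(63.2), 'or', np.float64(-116.8), 'j6', -54.8, 'tilt', array([ 0.01 , -0.003, -1.   ]))
```

```bash
cat > tray.py <<'E'
from h import *
def tray(cam,c0=(.422,-.373)):
    d=viewer.get_image(cam);hsv=cv2.cvtColor(cv2.medianBlur(d["frame"],3),cv2.COLOR_RGB2HSV)
    m=((hsv[...,1]<45)&(hsv[...,2]>90)).astype(np.uint8);m=cv2.morphologyEx(m,cv2.MORPH_OPEN,np.ones((3,3)))
    cs,_=cv2.findContours(m,cv2.RETR_EXTERNAL,cv2.CHAIN_APPROX_NONE);out=[]
    for c in cs:
        if cv2.contourArea(c)<600:continue
        P=plane(d,cv2.convexHull(c)[:,0],.026)[:,:2]*1000
        (x,y),(a,b),t=cv2.minAreaRect(P.astype(np.float32))
        if np.hypot(x/1000-c0[0],y/1000-c0[1])<.12:out.append((round(x,1),round(y,1),round(a),round(b),round(t,1)))
    return out
E
python3 -c "
from tray import *
print(tray('top'),tray('side'))"
python3 -m creep '[[[0,0,63],[-17.8,-23,0],0],[[0,0,63],[-17.8,-23,0],0],[[0,0,63],[-17.8,-23,0],0],[[0,0,63],[-17.8,-23,0],0],[[0,0,63],[-17.8,-23,0],0],[[0,0,63],[-17.8,-23,0],0],[[0,0,63],[-17.8,-23,0],0],[[0,0,63],[-17.8,-23,0],0],[[0,0,63],[-17.8,-23,0],0],[[0,0,63],[-17.8,-23,0],0],[[0,0,63],[-17.8,-23,0],0],[[0,0,63],[-17.8,-23,0],0]]'
python3 -c "
from tray import *
print(tray('wrist'))
from tr import *
slot(-42,-16,.009)"
```

```text
[(402.3, -361.5, 133, 194, 65.9)] [(402.5, -342.5, 165, 122, 66.1)]
time: 16.12
ee_pos: [0.3724, -0.369, 0.1362]
eef_rot: [-0.001, 0.838, 0.546, -0.0]
wrist_force: [-0.3, 0.7, -2.0]
gripper_width: 0.153
grasp_force: 59.2
[(410.8, -392.1, 178, 150, 66.1)]
[ 0.3771 -0.3708] ('shift', array([ 0.02,  0.5 , 12.76]), 'turn z', np.float64(0.3), 'or', np.float64(-179.7), 'j6', -24.9, 'tilt', array([-0.001,  0.001, -1.   ]))
```

```bash
sed -i 's/C=np.*/C=np.array([.423,-.3724]);A=-24.0/' tr.py; python3 -c "
from tr import *
slot(-42,-16,.010)"
```

```text
[ 0.3781 -0.3699] ('shift', array([ 0.13,  0.56, 12.66]), 'turn z', np.float64(0.1), 'or', np.float64(-179.9), 'j6', -24.9, 'tilt', array([-0.001,  0.001, -1.   ]))
```

```bash
python3 -m creep '[[[0,0,0],[0.13,0.56,4],0],[[0,0,0],[0.13,0.56,8],0],[[0,0,0],[0.13,0.56,11],0],[[0,0,0],[0.13,0.56,12],0],[[0,0,0],[0.13,0.56,12.6],0],[[0,0,0],[0.13,0.56,12.6],0],[[0,0,0],[0.13,0.56,12.6],0]]'; python3 -m creep '[[[0,0,0],[0,0,0],1.8],[[0,0,0],[0,0,0],2.2],[[0,0,0],[0,0,0],2.4],[[0,0,0],[0,0,0],2.4],[[0,0,0],[0,0,-3],2.4],[[0,0,0],[0,0,-7],2.4],[[0,0,0],[0,0,-11],4.5],[[0,0,0],[0,0,-15],4.5],[[0,0,0],[0,0,-17],4.5],[[0,0,0],[0,0,-17],4.5]]'
python3 -c "
from tray import *
print(tray('wrist'));from det import parts;print(parts('top'))
print(go([.502,-.171,.14],57-90))"
```

```text
time: 16.75
ee_pos: [0.3793, -0.3717, 0.0133]
eef_rot: [0.002, 0.839, 0.545, 0.0]
wrist_force: [0.0, 0.2, -0.5]
gripper_width: 0.155
grasp_force: 59.2
time: 17.58
ee_pos: [0.3799, -0.3727, 0.1884]
eef_rot: [0.006, 0.839, 0.544, 0.001]
wrist_force: [0.6, -1.2, 1.5]
gripper_width: 0.527
grasp_force: 0.0
[(422.0, -371.1, 130, 147, 66.3)]
[(0.3832, -0.094, 105, 11, 96.5), (0.5012, -0.175, 71, 24, 60.5), (0.5345, -0.1034, 32, 29, 0.0), (0.5972, -0.1879, 67, 26, 96.3)]
('shift', array([23.31,  3.12,  4.2 ]), 'turn z', np.float64(8.9), 'or', np.float64(-171.1), 'j6', -24.4, 'tilt', array([ 0.001, -0.001, -1.   ]))
```

```bash
python3 -m creep '[[[0,0,8],[23.3,3.2,4],4.5],[[0,0,8],[23.3,3.2,4],4.5],[[0,0,8],[23.3,3.2,4],4.5],[[0,0,8],[23.3,3.2,4],4.5],[[0,0,8],[23.3,3.2,4],4.5],[[0,0,8],[23.3,3.2,4],4.5],[[0,0,8],[23.3,3.2,8],4.5],[[0,0,8],[23.3,3.2,11],4.5],[[0,0,8],[23.3,3.2,11],4.5],[[0,0,8],[23.3,3.2,11],4.5]]'
python3 -c "
from det import *
print(parts());print(go([.5032,-.1712,.005],57.5-90))"
```

```text
time: 18.52
ee_pos: [0.5007, -0.1703, 0.0689]
eef_rot: [-0.003, 0.875, 0.484, -0.002]
wrist_force: [-0.3, 0.3, 1.1]
gripper_width: 0.525
grasp_force: 0.0
[(0.5173, -0.232, 44, 11, -106.0), (0.4377, -0.1817, 43, 10, -139.3), (0.4986, -0.1746, 76, 27, 56.9), (0.382, -0.0914, 107, 13, 96.4), (0.5966, -0.1878, 77, 28, 96.0), (0.5338, -0.1028, 33, 30, -158.1)]
('shift', array([0.06, 0.1 , 6.64]), 'turn z', np.float64(0.4), 'or', np.float64(-179.6), 'j6', 9.3, 'tilt', array([-0.001,  0.001, -1.   ]))
```

```bash
python3 -m creep '[[[0,0,0],[0.06,0.05,4],4.5],[[0,0,0],[0.06,0.05,5.5],4.5],[[0,0,0],[0.06,0.05,6.5],4.5],[[0,0,0],[0.06,0.05,6.5],4.5],[[0,0,0],[0.06,0.05,6.5],2],[[0,0,0],[0.06,0.05,6.5],0],[[0,0,0],[0.06,0.05,6.5],0],[[0,0,0],[0.06,0.05,6.5],0],[[0,0,0],[0.06,0.05,6.5],0],[[0,0,0],[0.06,0.05,6.5],0],[[0,0,0],[0.06,0.05,3],0],[[0,0,0],[0.06,0.05,-1],0],[[0,0,0],[0.06,0.05,-5],0],[[0,0,0],[0.06,0.05,-7],0],[[0,0,0],[0.06,0.05,-7],0]]'
sed -i 's/C=np.*/C=np.array([.4222,-.3715]);A=-24.0/' tr.py; python3 -c "
from tr import *
slot(-2,-16,.011)"
```

```text
time: 19.82
ee_pos: [0.5058, -0.1719, 0.1483]
eef_rot: [0.004, 0.875, 0.484, 0.004]
wrist_force: [0.5, 0.1, -0.2]
gripper_width: 0.153
grasp_force: 59.1
[ 0.4139 -0.3853] ('shift', array([-23.  ,   3.38,  13.73]), 'turn z', np.float64(-8.1), 'or', np.float64(171.9), 'j6', 9.3, 'tilt', array([ 0.011, -0.004, -1.   ]))
```

```bash
python3 -m creep '[[[0,0,-8],[-23.1,3.3,0],0],[[0,0,-8],[-23.1,3.3,0],0],[[0,0,-8],[-23.1,3.3,0],0],[[0,0,-8],[-23.1,3.3,0],0],[[0,0,-8],[-23.1,3.3,0],0],[[0,0,-8],[-23.1,3.3,0],0],[[0,0,-8],[-23.1,3.3,0],0],[[0,0,-8],[-23.1,3.3,4],0],[[0,0,-8],[-23.1,3.3,4],0],[[0,0,-8],[-23.1,3.3,4],0],[[0,0,-8],[-23.1,3.3,4],0]]'
python3 -c "
from tr import *
slot(-2,-16,.011)
from det import parts
print(parts('wrist',(.36,.5,-.46,-.3),.013));print(status.read_state()['gripper_width'])"
```

```text
time: 20.73
ee_pos: [0.4089, -0.3836, 0.102]
eef_rot: [-0.0, 0.839, 0.545, 0.0]
wrist_force: [0.1, 0.6, -0.5]
gripper_width: 0.153
grasp_force: 59.2
[ 0.4139 -0.3853] ('shift', array([0.04, 0.53, 9.1 ]), 'turn z', np.float64(-0.0), 'or', np.float64(180.0), 'j6', -22.9, 'tilt', array([-0.   ,  0.001, -1.   ]))
[(0.408, -0.4041, 203, 155, 66.4)]
0.14826929344135387
```

```bash
python3 -m creep '[[[0,0,0],[0.04,0.53,4],0],[[0,0,0],[0.04,0.53,7],0],[[0,0,0],[0.04,0.53,8.5],0],[[0,0,0],[0.04,0.53,9.1],0],[[0,0,0],[0.04,0.53,9.1],0],[[0,0,0],[0.04,0.53,9.1],0]]'; python3 -m creep '[[[0,0,0],[0,0,0],1.8],[[0,0,0],[0,0,0],2.2],[[0,0,0],[0,0,0],2.4],[[0,0,0],[0,0,0],2.4],[[0,0,0],[0,0,-3],2.4],[[0,0,0],[0,0,-7],2.4],[[0,0,0],[0,0,-11],4.5],[[0,0,0],[0,0,-15],4.5],[[0,0,0],[0,0,-17],4.5],[[0,0,0],[0,0,-17],4.5]]'
python3 -c "
from tray import *
print(tray('wrist'));from det import parts;print(parts('top'))
print(go([.5970,-.183,.12],97-90))"
```

```text
time: 21.28
ee_pos: [0.4148, -0.3865, 0.0125]
eef_rot: [0.001, 0.839, 0.545, 0.0]
wrist_force: [0.1, 0.3, -1.2]
gripper_width: 0.151
grasp_force: 59.2
time: 22.12
ee_pos: [0.4153, -0.3877, 0.1875]
eef_rot: [0.006, 0.839, 0.544, 0.001]
wrist_force: [-0.3, 0.3, -0.1]
gripper_width: 0.527
grasp_force: 0.0
[(422.3, -371.0, 130, 146, 66.3)]
[(0.3827, -0.094, 105, 10, 98.3), (0.5345, -0.1034, 32, 29, 0.0), (0.5973, -0.1893, 70, 24, 98.6)]
('shift', array([26.03,  8.43,  6.12]), 'turn z', np.float64(-31.1), 'or', np.float64(148.9), 'j6', -22.7, 'tilt', array([ 0.001, -0.001, -1.   ]))
```

```bash
python3 -m creep '[[[0,0,-31],[26,8.4,5],4.5],[[0,0,-31],[26,8.4,5],4.5],[[0,0,-31],[26,8.4,5],4.5],[[0,0,-31],[26,8.4,5],4.5],[[0,0,-31],[26,8.4,5],4.5],[[0,0,-31],[26,8.4,5],4.5],[[0,0,-31],[26,8.4,8],4.5],[[0,0,-31],[26,8.4,11],4.5],[[0,0,-31],[26,8.4,11],4.5],[[0,0,-31],[26,8.4,11],4.5],[[0,0,-31],[26,8.4,11],4.5]]'
python3 -c "
from det import *
print(parts());print(go([.5970,-.1838,.005],7))"
```

```text
time: 23.13
ee_pos: [0.5962, -0.1837, 0.0714]
eef_rot: [0.0, 0.663, 0.748, 0.0]
wrist_force: [-0.4, -0.8, 1.1]
gripper_width: 0.529
grasp_force: 0.0
[(0.649, -0.2229, 43, 11, -67.3), (0.5541, -0.2341, 45, 11, -99.2), (0.5962, -0.1876, 76, 27, 96.9), (0.5328, -0.1025, 34, 31, -38.3)]
('shift', array([0.03, 0.01, 6.76]), 'turn z', np.float64(-0.1), 'or', np.float64(179.9), 'j6', -27.4, 'tilt', array([ 0.003, -0.001, -1.   ]))
```

```bash
python3 -m creep '[[[0,0,0],[0.03,0,4],4.5],[[0,0,0],[0.03,0,5.5],4.5],[[0,0,0],[0.03,0,6.6],4.5],[[0,0,0],[0.03,0,6.6],4.5],[[0,0,0],[0.03,0,6.6],2],[[0,0,0],[0.03,0,6.6],0],[[0,0,0],[0.03,0,6.6],0],[[0,0,0],[0.03,0,6.6],0],[[0,0,0],[0.03,0,6.6],0],[[0,0,0],[0.03,0,6.6],0],[[0,0,0],[0.03,0,3],0],[[0,0,0],[0.03,0,-1],0],[[0,0,0],[0.03,0,-5],0],[[0,0,0],[0.03,0,-7],0],[[0,0,0],[0.03,0,-7],0],[[0,0,0],[0.03,0,-7],0]]'
python3 -c "
from tr import *
slot(38,-16,.011)"
```

```text
time: 24.52
ee_pos: [0.5969, -0.1827, 0.1423]
eef_rot: [0.002, 0.663, 0.749, 0.001]
wrist_force: [-0.9, -0.2, -1.7]
gripper_width: 0.159
grasp_force: 58.1
[ 0.4504 -0.4016] ('shift', array([-19.94, -17.23,  13.1 ]), 'turn z', np.float64(30.9), 'or', np.float64(-149.1), 'j6', -27.3, 'tilt', array([ 0.003, -0.001, -1.   ]))
```

```bash
python3 -m creep '[[[0,0,31],[-20,-17.2,0],0],[[0,0,31],[-20,-17.2,0],0],[[0,0,31],[-20,-17.2,0],0],[[0,0,31],[-20,-17.2,0],0],[[0,0,31],[-20,-17.2,0],0],[[0,0,31],[-20,-17.2,0],0],[[0,0,31],[-20,-17.2,0],0],[[0,0,31],[-20,-17.2,0],0],[[0,0,31],[-20,-17.2,4],0],[[0,0,31],[-20,-17.2,4],0],[[0,0,31],[-20,-17.2,4],0],[[0,0,31],[-20,-17.2,4],0]]'
python3 -c "
from tr import *
slot(38,-16,.011)"
```

```text
time: 25.52
ee_pos: [0.4503, -0.4008, 0.1006]
eef_rot: [-0.001, 0.839, 0.545, -0.0]
wrist_force: [-0.0, -0.5, -0.4]
gripper_width: 0.152
grasp_force: 58.1
[ 0.4504 -0.4016] ('shift', array([-0.07,  0.06,  8.96]), 'turn z', np.float64(0.0), 'or', np.float64(-180.0), 'j6', -21.2, 'tilt', array([-0.001,  0.001, -1.   ]))
```

```bash
python3 -m creep '[[[0,0,0],[-0.07,0.16,4],0],[[0,0,0],[-0.07,0.16,7],0],[[0,0,0],[-0.07,0.16,8.4],0],[[0,0,0],[-0.07,0.16,9],0],[[0,0,0],[-0.07,0.16,9],0],[[0,0,0],[-0.07,0.16,9],0]]'; python3 -m creep '[[[0,0,0],[0,0,0],1.8],[[0,0,0],[0,0,0],2.2],[[0,0,0],[0,0,0],2.4],[[0,0,0],[0,0,0],2.4],[[0,0,0],[0,0,-3],2.4],[[0,0,0],[0,0,-7],2.4],[[0,0,0],[0,0,-11],6],[[0,0,0],[0,0,-15],6],[[0,0,0],[0,0,-17],6],[[0,0,0],[0,0,-17],6]]'
python3 -c "
from tray import *
print(tray('wrist'));from det import parts;print(parts('top'))
for y in(17-90+90,47,-13,77,107):print(y,go([.5340,-.1030,.12],y))"
```

```text
time: 26.02
ee_pos: [0.4522, -0.4036, 0.0125]
eef_rot: [0.002, 0.839, 0.545, 0.0]
wrist_force: [-0.4, 0.7, -0.9]
gripper_width: 0.151
grasp_force: 58.1
time: 26.85
ee_pos: [0.4526, -0.4048, 0.188]
eef_rot: [0.006, 0.839, 0.544, 0.001]
wrist_force: [-0.2, -0.1, -0.5]
gripper_width: 0.702
grasp_force: 0.0
[(422.2, -370.9, 130, 146, 66.1)]
[(0.383, -0.094, 105, 10, 97.5), (0.5345, -0.1034, 32, 29, 0.0)]
17 ('shift', array([30.81, -4.69,  6.11]), 'turn z', np.float64(-41.1), 'or', np.float64(138.9), 'j6', -21.2, 'tilt', array([ 0.002, -0.001, -1.   ]))
47 ('shift', array([30.81, -4.69,  6.11]), 'turn z', np.float64(-71.1), 'or', np.float64(108.9), 'j6', -21.2, 'tilt', array([ 0.002, -0.001, -1.   ]))
-13 ('shift', array([30.81, -4.69,  6.11]), 'turn z', np.float64(-11.1), 'or', np.float64(168.9), 'j6', -21.2, 'tilt', array([ 0.002, -0.001, -1.   ]))
77 ('shift', array([30.81, -4.69,  6.11]), 'turn z', np.float64(78.9), 'or', np.float64(-101.1), 'j6', -21.2, 'tilt', array([ 0.002, -0.001, -1.   ]))
107 ('shift', array([30.81, -4.69,  6.11]), 'turn z', np.float64(48.9), 'or', np.float64(-131.1), 'j6', -21.2, 'tilt', array([ 0.002, -0.001, -1.   ]))
```

```bash
python3 -m creep '[[[0,0,-14],[30.8,-4.7,5],6],[[0,0,-14],[30.8,-4.7,5],6],[[0,0,-14],[30.8,-4.7,5],6],[[0,0,-14],[30.8,-4.7,5],6],[[0,0,-14],[30.8,-4.7,5],6],[[0,0,-14],[30.8,-4.7,5],6],[[0,0,-14],[30.8,-4.7,8],6],[[0,0,-14],[30.8,-4.7,10],6],[[0,0,-14],[30.8,-4.7,10],6],[[0,0,-14],[30.8,-4.7,10],6],[[0,0,-14],[30.8,-4.7,10],6],[[0,0,-14],[30.8,-4.7,10],6]]'
python3 -c "
from det import *
print(parts(z=.016));print(go([.5335,-.1027,.005],-10))"
```

```text
time: 27.95
ee_pos: [0.5338, -0.104, 0.0814]
eef_rot: [0.001, 0.767, 0.642, 0.0]
wrist_force: [-0.4, -0.3, 1.1]
gripper_width: 0.703
grasp_force: 0.0
[(0.5878, -0.1648, 49, 12, -78.9), (0.4625, -0.1422, 49, 12, -121.4), (0.5346, -0.101, 36, 30, 82.2), (0.3865, -0.0895, 102, 14, 95.9)]
('shift', array([ 0.14, -0.1 ,  7.68]), 'turn z', np.float64(-0.2), 'or', np.float64(179.8), 'j6', -4.8, 'tilt', array([ 0.002, -0.001, -1.   ]))
```

```bash
python3 -m creep '[[[0,0,-2],[0.15,-0.05,4],6],[[0,0,-2],[0.15,-0.05,6],6],[[0,0,-2],[0.15,-0.05,7.5],6],[[0,0,-2],[0.15,-0.05,7.5],6],[[0,0,-2],[0.15,-0.05,7.5],3],[[0,0,-2],[0.15,-0.05,7.5],0],[[0,0,-2],[0.15,-0.05,7.5],0],[[0,0,-2],[0.15,-0.05,7.5],0],[[0,0,-2],[0.15,-0.05,7.5],0],[[0,0,-2],[0.15,-0.05,7.5],0],[[0,0,-2],[0.15,-0.05,3],0],[[0,0,-2],[0.15,-0.05,-1],0],[[0,0,-2],[0.15,-0.05,-5],0],[[0,0,-2],[0.15,-0.05,-6],0],[[0,0,-2],[0.15,-0.05,-6],0],[[0,0,-2],[0.15,-0.05,-6],0]]'
python3 -c "
from tr import *
slot(0,41,.011)"
```

```text
time: 29.33
ee_pos: [0.5336, -0.1012, 0.1412]
eef_rot: [0.001, 0.755, 0.656, 0.001]
wrist_force: [-0.6, -0.7, -1.2]
gripper_width: 0.323
grasp_force: 59.6
[ 0.4389 -0.334 ] ('shift', array([-24.38,  -6.13,  13.01]), 'turn z', np.float64(15.9), 'or', np.float64(-164.1), 'j6', -6.6, 'tilt', array([ 0.002, -0.   , -1.   ]))
```

```bash
python3 -m creep '[[[0,0,16],[-24.4,-6.1,0],0],[[0,0,16],[-24.4,-6.1,0],0],[[0,0,16],[-24.4,-6.1,0],0],[[0,0,16],[-24.4,-6.1,0],0],[[0,0,16],[-24.4,-6.1,0],0],[[0,0,16],[-24.4,-6.1,0],0],[[0,0,16],[-24.4,-6.1,0],0],[[0,0,16],[-24.4,-6.1,4],0],[[0,0,16],[-24.4,-6.1,4],0],[[0,0,16],[-24.4,-6.1,4],0],[[0,0,16],[-24.4,-6.1,4],0]]'
python3 -c "
from tr import *
slot(0,41,.0105)"
```

```text
time: 30.25
ee_pos: [0.4387, -0.3336, 0.1004]
eef_rot: [-0.001, 0.839, 0.544, -0.0]
wrist_force: [0.2, -0.4, -0.5]
gripper_width: 0.319
grasp_force: 59.6
[ 0.4389 -0.334 ] ('shift', array([-0.03,  0.05,  8.99]), 'turn z', np.float64(-0.0), 'or', np.float64(180.0), 'j6', -17.1, 'tilt', array([-0.001,  0.001, -1.   ]))
```

```bash
python3 -m creep '[[[0,0,0],[-0.03,0.05,4],0],[[0,0,0],[-0.03,0.05,7],0],[[0,0,0],[-0.03,0.05,8.4],0],[[0,0,0],[-0.03,0.05,9.1],0],[[0,0,0],[-0.03,0.05,9.1],0],[[0,0,0],[-0.03,0.05,9.1],0]]'; python3 -m creep '[[[0,0,0],[0,0,0],3.2],[[0,0,0],[0,0,0],3.8],[[0,0,0],[0,0,0],4],[[0,0,0],[0,0,0],4],[[0,0,0],[0,0,0],4],[[0,0,0],[0,0,-3],4],[[0,0,0],[0,0,-7],4],[[0,0,0],[0,0,-11],6],[[0,0,0],[0,0,-15],6],[[0,0,0],[-5,0,-19],6],[[0,0,0],[-8,0,-21],6],[[0,0,0],[-8,0,-21],6],[[0,0,0],[-8,0,-21],6]]'
python3 - <<'E'
from tray import *
print(tray('wrist'));from det import parts;print(parts('top'),parts('side'))
w=viewer.get_image("wrist");cv2.imwrite("pics/w9.png",w["frame"][:,:,::-1])
E
```

```text
time: 30.75
ee_pos: [0.4403, -0.335, 0.0116]
eef_rot: [0.001, 0.839, 0.545, 0.0]
wrist_force: [1.3, -0.8, -0.8]
gripper_width: 0.317
grasp_force: 59.7
time: 31.83
ee_pos: [0.4056, -0.4109, 0.2229]
eef_rot: [0.003, 0.84, 0.543, 0.0]
wrist_force: [-0.1, -0.0, -0.2]
gripper_width: 0.701
grasp_force: 0.0
[(422.4, -371.1, 130, 146, 66.3)]
[(0.3832, -0.094, 105, 11, -83.5)] [(0.3809, -0.0835, 103, 12, 95.0)]
```

View pics/w9.png

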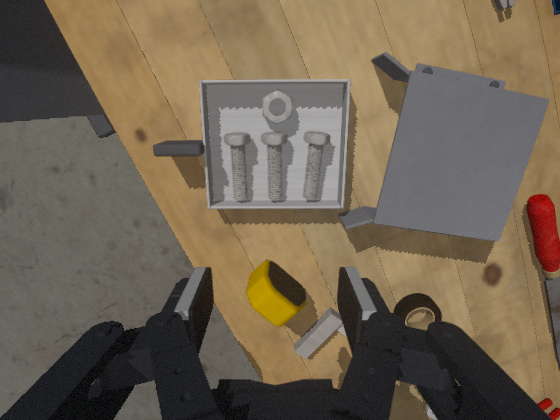

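The tray holds three bolts side by side with the nut above them at (277,107). The fin is at (180,149). The bay roof corners are (415,66), (547,98), (500,241) and (375,224), with the mouth on the left edge. Next I'll compute the bay pose.

```bash
cat > bay.py <<'E'
from h import *
def show(w,px,z=.048):
    P=plane(w,px,z)[:,:2]*1000;a,b,c,d=P
    print(P.round(1).tolist(),"mouth",np.linalg.norm(a-b).round(1),"depth",np.linalg.norm(c-a).round(1),np.linalg.norm(d-b).round(1))
    for v in(a-b,c-d):print("ang via width",np.degrees(np.arctan2(v[1],v[0])).round(1)-90)
    for v in(c-a,d-b):print("ang via depth",np.degrees(np.arctan2(v[1],v[0])).round(1))
    print("mouth mid",((a+b)/2).round(1),"back mid",((c+d)/2).round(1))
E
python3 - <<'E'
from bay import *
w=viewer.get_image("wrist")
# refine bay roof by mask: gray low-sat mid value
hsv=cv2.cvtColor(cv2.medianBlur(w["frame"],5),cv2.COLOR_RGB2HSV)
print(hsv[150,460])
m=((abs(hsv[...,2].astype(int)-hsv[150,460,2])<18)&(hsv[...,1]<60)).astype(np.uint8);m=cv2.morphologyEx(m,cv2.MORPH_OPEN,np.ones((15,15)))
n,l,s,c=cv2.connectedComponentsWithStats(m);k=l[150,460];cs,_=cv2.findContours((l==k).astype(np.uint8),cv2.RETR_EXTERNAL,cv2.CHAIN_APPROX_NONE)
h=cv2.convexHull(cs[0]);q=cv2.approxPolyDP(h,8,True)[:,0];print(q.tolist())
show(w,[(415,65),(375,224),(547,98),(500,241)])
t=viewer.get_image("top");cc=lambda x,y:(x/2.8+135,y/2.8+90)
show(t,[cc(657,107),cc(575,240),cc(657,107),cc(575,240)])
show(t,[cc(575,240),cc(725,328),cc(657,107),cc(657,107)])
E
```

```text
[126  11 113]
[[410, 73], [447, 69], [545, 99], [499, 239], [377, 224]]
[[567.9, -351.5], [485.3, -480.5], [679.7, -427.9], [603.9, -554.9]] mouth 153.2 depth 135.4 140.0
ang via width -32.6
ang via width -30.799999999999997
ang via depth -34.4
ang via depth -32.1
mouth mid [ 526.6 -416. ] back mid [ 641.8 -491.4]
[[679.0, -433.1], [565.6, -360.4], [679.0, -433.1], [565.6, -360.4]] mouth 134.7 depth 0.0 0.0
ang via width -122.7
ang via width -122.7
ang via depth 0.0
ang via depth 0.0
mouth mid [ 622.3 -396.7] back mid [ 622.3 -396.7]
[[565.6, -360.4], [490.5, -482.3], [679.0, -433.1], [679.0, -433.1]] mouth 143.2 depth 134.7 194.8
ang via width -31.6
ang via width -90.0
ang via depth -32.7
ang via depth 14.6
mouth mid [ 528.  -421.3] back mid [ 679.  -433.1]
```

```bash
python3 - <<'E'
from h import *
w=viewer.get_image("wrist")
hsv=cv2.cvtColor(cv2.medianBlur(w["frame"],3),cv2.COLOR_RGB2HSV)
m=((abs(hsv[...,2].astype(int)-113)<14)&(hsv[...,1]<60)).astype(np.uint8);m=cv2.morphologyEx(m,cv2.MORPH_OPEN,np.ones((5,5)))
n,l=cv2.connectedComponents(m);cs,_=cv2.findContours((l==l[150,460]).astype(np.uint8),cv2.RETR_EXTERNAL,cv2.CHAIN_APPROX_NONE)
P=plane(w,cs[0][:,0],.048)[:,:2]*1000
for A in(-32,):
    c,s=np.cos(np.radians(A)),np.sin(np.radians(A));u=P@[c,s];v=P@[-s,c]
    print("u range",u.min().round(1),u.max().round(1))
    for k in np.arange(u.min()//10*10,u.max()+10,10):
        q=v[abs(u-k)<2.5]
        if len(q):print(k,q.min().round(1),q.max().round(1))
    for k in np.arange(v.min()//15*15,v.max()+15,15):
        q=u[abs(v-k)<2.5]
        if len(q):print("v",k,q.min().round(1),q.max().round(1))
T=np.array([422.3,-371.0]);print("tray uv",T@[c,s],T@[-s,c])
E
```

```text
u range 663.5 806.1
670.0 -149.7 3.6
680.0 -149.8 -2.4
690.0 -150.6 4.6
700.0 -149.9 4.2
710.0 -150.0 4.3
720.0 -150.4 4.3
730.0 -150.5 4.1
740.0 -150.4 4.1
750.0 -150.8 2.6
760.0 -151.2 -3.1
770.0 -151.0 -3.4
780.0 -151.5 -3.3
790.0 -151.7 -3.7
800.0 -151.7 -3.5
v -150.0 666.0 803.9
v -135.0 664.5 804.5
v -120.0 663.7 805.0
v -105.0 663.8 805.0
v -90.0 663.9 805.3
v -75.0 663.8 805.3
v -60.0 664.0 805.5
v -45.0 664.2 805.7
v -30.0 665.4 806.0
v -15.0 665.9 806.1
v 0.0 668.4 756.9
tray uv 554.7307580373777 -90.84093838835159
```

```bash
python3 - <<'E'
from h import *
w=viewer.get_image("wrist");P=plane(w,[(156,149),(202,149)],.0415);print(P.round(4),P.mean(0).round(4))
print(go([.332,-.3305,.10],66))
E
```

```text
[[ 0.3166 -0.323   0.0415]
 [ 0.3579 -0.3418  0.0415]] [ 0.3372 -0.3324  0.0415]
('shift', array([ 3.92, -9.91, 11.88]), 'turn z', np.float64(-90.0), 'or', np.float64(90.0), 'j6', -24.7, 'tilt', array([-0.001,  0.001, -1.   ]))
```

```bash
python3 -m creep '[[[0,0,-90],[3.9,-9.9,0],5],[[0,0,-90],[3.9,-9.9,0],5],[[0,0,-90],[3.9,-9.9,0],5],[[0,0,-90],[3.9,-9.9,0],5],[[0,0,-90],[3.9,-9.9,0],5],[[0,0,-90],[3.9,-9.9,0],5],[[0,0,-90],[3.9,-9.9,0],5],[[0,0,-90],[3.9,-9.9,4],5],[[0,0,-90],[3.9,-9.9,8],5],[[0,0,-90],[3.9,-9.9,11],5],[[0,0,-90],[3.9,-9.9,12],5],[[0,0,-90],[3.9,-9.9,12],5],[[0,0,-90],[3.9,-9.9,12],5],[[0,0,-90],[3.9,-9.9,12],5],[[0,0,-90],[3.9,-9.9,12],5],[[0,0,-90],[3.9,-9.9,12],5],[[0,0,-90],[3.9,-9.9,12],5]]'
python3 - <<'E'
from tray import *
print(go([.332,-.3303,.013],66));print(tray('wrist'),tray('top'))
E
```

```text
time: 33.65
ee_pos: [0.332, -0.3317, 0.0996]
eef_rot: [0.0, 0.209, 0.978, -0.0]
wrist_force: [-0.2, 0.3, -0.1]
gripper_width: 0.584
grasp_force: 0.0
('shift', array([0.06, 0.13, 8.66]), 'turn z', np.float64(-0.1), 'or', np.float64(179.9), 'j6', -115.3, 'tilt', array([ 0., -0., -1.]))
[(405.9, -363.5, 130, 132, 66.4)] []
```

```bash
python3 -m creep '[[[0,0,0],[0.06,0.1,4],5],[[0,0,0],[0.06,0.1,7],5],[[0,0,0],[0.06,0.1,8.6],5],[[0,0,0],[0.06,0.1,8.6],5],[[0,0,0],[0.06,0.1,8.6],2],[[0,0,0],[0.06,0.1,8.6],0],[[0,0,0],[0.06,0.1,8.6],0],[[0,0,0],[0.06,0.1,8.6],0],[[0,0,0],[0.06,0.1,8.6],0],[[0,0,0],[0.06,0.1,8.6],0],[[0,0,0],[0.06,0.1,8.6],0]]'
python3 - <<'E'
from h import *
d=np.array([.8396,-.5432]);n=np.array([.5432,.8396]);H=np.array([.576,-.450])
for u in(175,170,120,60,0):
    p=H-d*(u+99)/1000;print(u,p.round(4),go([*p,.013],57.1))
E
```

```text
time: 34.67
ee_pos: [0.3327, -0.3315, 0.0155]
eef_rot: [0.001, 0.208, 0.978, -0.001]
wrist_force: [-0.8, 0.9, 7.2]
gripper_width: 0.129
grasp_force: 59.6
175 [ 0.3459 -0.3012] ('shift', array([0.02, 3.31, 0.24]), 'turn z', np.float64(8.9), 'or', np.float64(-171.1), 'j6', -115.4, 'tilt', array([ 0.002, -0.002, -1.   ]))
170 [ 0.3501 -0.3039] ('shift', array([-0.47,  3.23,  0.24]), 'turn z', np.float64(8.9), 'or', np.float64(-171.1), 'j6', -115.4, 'tilt', array([ 0.002, -0.002, -1.   ]))
120 [ 0.3921 -0.331 ] ('shift', array([-5.41,  2.46,  0.26]), 'turn z', np.float64(8.9), 'or', np.float64(-171.1), 'j6', -115.4, 'tilt', array([ 0.002, -0.002, -1.   ]))
60 [ 0.4425 -0.3636] ('shift', array([-11.34,   1.54,   0.28]), 'turn z', np.float64(8.9), 'or', np.float64(-171.1), 'j6', -115.4, 'tilt', array([ 0.002, -0.002, -1.   ]))
0 [ 0.4929 -0.3962] ('shift', array([-17.27,   0.61,   0.3 ]), 'turn z', np.float64(8.9), 'or', np.float64(-171.1), 'j6', -115.4, 'tilt', array([ 0.002, -0.002, -1.   ]))
```

```bash
python3 -m creep '[[[0,0,1],[0,0.4,-0.1],0],[[0,0,2.2],[0,0.8,-0.1],0],[[0,0,3.4],[0,1.2,-0.1],0],[[0,0,4.5],[0,1.6,-0.1],0],[[0,0,5.6],[0,2.1,-0.1],0],[[0,0,6.8],[0,2.5,-0.1],0],[[0,0,8],[0,2.9,-0.1],0],[[0,0,8.9],[0,3.3,-0.1],0],[[0,0,8.9],[0,3.3,-0.1],0],[[0,0,8.9],[0,3.3,-0.1],0]]'
python3 - <<'E'
from tray import *
from det import parts
print(tray('wrist'),tray('side'),tray('top'))
s=status.read_state();print(s["wrist_torque"],go(s["ee_pos"],57.1))
E
```

```text
time: 35.5
ee_pos: [0.3458, -0.3009, 0.0155]
eef_rot: [0.001, 0.284, 0.959, -0.0]
wrist_force: [-0.3, -0.1, 5.3]
gripper_width: 0.124
grasp_force: 59.8
[(379.9, -271.8, 39, 12, 47.4)] [(511.3, -403.2, 225, 385, 58.3)] []
[-0.04097161  0.10274548 -0.34221941] ('shift', array([0., 0., 0.]), 'turn z', np.float64(-0.1), 'or', np.float64(179.9), 'j6', -102.7, 'tilt', array([ 0.002, -0.001, -1.   ]))
```

```bash
python3 - <<'E'
from h import *
d=np.array([.8396,-.5432]);n=np.array([.5432,.8396]);H=np.array([576,-450.])
for cam in("wrist","top"):
    w=viewer.get_image(cam);hsv=cv2.cvtColor(cv2.medianBlur(w["frame"],3),cv2.COLOR_RGB2HSV)
    m=((hsv[...,1]<45)&(hsv[...,2]>125)).astype(np.uint8)
    cs,_=cv2.findContours(m,cv2.RETR_EXTERNAL,cv2.CHAIN_APPROX_NONE)
    for c in cs:
        if cv2.contourArea(c)<250:continue
        P=plane(w,cv2.convexHull(c)[:,0],.026)[:,:2]*1000
        (x,y),(a,b),t=cv2.minAreaRect(P.astype(np.float32));q=P-H
        print(cam,cv2.boundingRect(c),round(x),round(y),round(a),round(b),round(t,1),"u",(q@d).min().round(1),(q@d).max().round(1),"v",(q@n).min().round(1),(q@n).max().round(1))
E
```

```text
wrist (281, 354, 14, 29) 389 -322 7 19 57.4 u -235.7 -216.9 v 2.8 9.7
top (21, 376, 45, 37) 71 328 80 103 0.4 u -895.6 -787.2 v 329.6 419.9
top (262, 366, 106, 54) 74 -292 236 116 89.4 u -619.9 -444.8 v -266.4 -70.4
top (393, 302, 83, 23) 246 -572 191 50 89.1 u -263.0 -138.7 v -353.0 -187.5
top (358, 302, 34, 31) 243 -428 50 99 56.3 u -340.7 -242.3 v -187.8 -137.8
top (313, 252, 48, 60) 321 -335 115 92 44.2 u -332.2 -221.6 v -105.3 10.3
top (241, 241, 85, 85) 318 -225 28 261 45.5 u -467.1 -210.3 v 10.3 87.0
top (445, 220, 39, 27) 431 -650 18 103 28.2 u -60.5 33.1 v -277.9 -219.8
top (0, 211, 372, 209) 239 57 890 418 72.6 u -774.7 -241.9 v -156.0 697.8
top (299, 196, 80, 64) 428 -356 130 146 56.5 u -247.1 -101.8 v -67.1 64.2
top (159, 135, 39, 38) 629 20 79 98 62.8 u -262.1 -162.6 v 382.6 462.8
top (328, 128, 95, 81) 580 -447 168 172 58.1 u -85.0 88.6 v -78.2 88.3
top (497, 54, 47, 27) 844 -817 52 125 11.4 u 362.8 476.0 v -221.7 -121.1
top (212, 11, 72, 8) 985 -143 179 18 87.9 u 126.1 222.3 v 400.8 557.2
```

By the top camera the tray is centred to within 2 mm and parallel with the bay, so I'll slide it in.

```bash
python3 -m creep '[[[0,0,0.3],[-0.8,0,0],0],[[0,0,0.3],[-1.8,0,0],0],[[0,0,0.3],[-2.8,0,0],0],[[0,0,0.3],[-3.8,0,0],0],[[0,0,0.3],[-4.8,0,0],0],[[0,0,0.3],[-5.8,0,0],0],[[0,0,0.3],[-6.8,0,0],0],[[0,0,0.3],[-7.6,0,0],0],[[0,0,0.3],[-8,0,0],0],[[0,0,0.3],[-8,0,0],0]]'
python3 - <<'E'
from h import *
s=status.read_state();print(s["wrist_torque"],go([.4929,-.3962,.0155],57.1))
E
```

```text
time: 36.58
ee_pos: [0.4121, -0.3438, 0.0155]
eef_rot: [-0.001, 0.286, 0.958, 0.0]
wrist_force: [-7.5, 3.6, 11.6]
gripper_width: 0.131
grasp_force: 60.8
[ 0.53582336  0.86323902 -0.06732821] ('shift', array([-9.62,  0.04, -0.02]), 'turn z', np.float64(-0.3), 'or', np.float64(179.7), 'j6', -100.6, 'tilt', array([-0.002,  0.001, -1.   ]))
```

```bash
python3 -m creep '[[[0,0,0],[-0.8,0,-0.05],0],[[0,0,0],[-1.8,0,-0.05],0],[[0,0,0],[-2.8,0,-0.05],0],[[0,0,0],[-3.8,0,-0.05],0],[[0,0,0],[-4.8,0,-0.05],0],[[0,0,0],[-5.8,0,-0.05],0],[[0,0,0],[-6.6,0,-0.05],0],[[0,0,0],[-7.4,0,-0.05],0],[[0,0,0],[-8,0,-0.05],0],[[0,0,0],[-8,0,-0.05],0]]'
python3 - <<'E'
from h import *
s=status.read_state();print(s["wrist_torque"],go([.4929,-.3962,.0155],57.1))
E
```

```text
time: 37.42
ee_pos: [0.4794, -0.3879, 0.0155]
eef_rot: [-0.0, 0.286, 0.958, 0.0]
wrist_force: [-2.6, 2.4, 5.8]
gripper_width: 0.126
grasp_force: 59.8
[0.05730185 0.23708555 0.00177078] ('shift', array([-1.58,  0.05,  0.  ]), 'turn z', np.float64(-0.3), 'or', np.float64(179.7), 'j6', -99.2, 'tilt', array([-0.001,  0.001, -1.   ]))
```

```bash
python3 -m creep '[[[0,0,0],[-0.6,0,0],0],[[0,0,0],[-1.1,0,0],0],[[0,0,0],[-1.4,0,0],0],[[0,0,0],[-1.4,0,0],0],[[0,0,0],[-1.4,0,0],0]]'; python3 -m creep '[[[0,0,0],[-0.1,0,0],0],[[0,0,0],[-0.2,0,0],0],[[0,0,0],[-0.3,0,0],0],[[0,0,0],[-0.3,0,0],0]]'
```

```text
time: 37.83
ee_pos: [0.4905, -0.3952, 0.0155]
eef_rot: [-0.001, 0.286, 0.958, 0.0]
wrist_force: [-6.4, 3.4, 6.7]
gripper_width: 0.129
grasp_force: 60.0
time: 38.17
ee_pos: [0.4925, -0.3965, 0.0155]
eef_rot: [-0.002, 0.286, 0.958, 0.001]
wrist_force: [-8.2, 6.1, 9.8]
gripper_width: 0.13
grasp_force: 60.2
```

```bash
python3 -m creep '[[[0,0,0],[-0.1,0,0],0],[[0,0,0],[-0.2,0,0],0],[[0,0,0],[-0.3,0,0],0],[[0,0,0],[-0.3,0,0],0]]';  python3 -m creep '[[[0,0,0],[-0.1,0,0],0],[[0,0,0],[-0.2,0,0],0],[[0,0,0],[-0.2,0,0],0],[[0,0,0],[-0.2,0,0],0]]'
```

```text
time: 38.5
ee_pos: [0.4941, -0.3975, 0.0155]
eef_rot: [-0.003, 0.286, 0.958, 0.001]
wrist_force: [-13.8, 10.1, 12.9]
gripper_width: 0.127
grasp_force: 60.8
time: 38.83
ee_pos: [0.4942, -0.3976, 0.0154]
eef_rot: [-0.006, 0.286, 0.958, 0.002]
wrist_force: [-23.5, 15.5, 19.8]
gripper_width: 0.126
grasp_force: 61.8
```

The tray is firmly on the back wall: 28 N axial with no further advance. I'll ease off, release and retreat.

```bash
python3 -m creep '[[[0,0,0],[0.15,0,-0.05],0],[[0,0,0],[0.2,0,-0.1],0],[[0,0,0],[0.2,0,-0.1],0],[[0,0,0],[0.2,0,-0.1],2],[[0,0,0],[0.2,0,-0.1],4],[[0,0,0],[0.2,0,-0.1],5],[[0,0,0],[0.2,0,-0.1],5],[[0,0,0],[0.2,0,-0.1],5],[[0,0,0],[0.2,0,-3],5],[[0,0,0],[0.2,0,-7],5],[[0,0,0],[0.2,0,-11],5],[[0,0,0],[4,0,-15],5],[[0,0,0],[8,0,-19],5],[[0,0,0],[12,0,-20],5],[[0,0,0],[12,0,-20],5],[[0,0,0],[12,0,-20],5],[[0,0,0],[12,0,-20],5]]'
python3 - <<'E'
from h import *
w=viewer.get_image("wrist")["frame"];t=viewer.get_image("top")["frame"][100:300,135:415]
cv2.imwrite("pics/fin.png",np.hstack([cv2.resize(w,(400,300)),cv2.resize(t,(400,300))])[:,:,::-1])
from det import parts;print(parts('top'))
E
```

```text
time: 40.25
ee_pos: [0.3973, -0.3341, 0.2163]
eef_rot: [0.001, 0.286, 0.958, -0.001]
wrist_force: [1.1, -0.4, 0.2]
gripper_width: 0.583
grasp_force: 0.0
[(0.3825, -0.094, 105, 10, 98.3)]
```

View pics/fin.png

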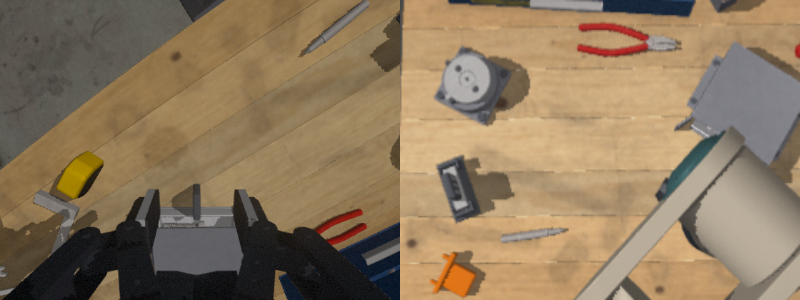

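```bash
python3 - <<'E'
from h import *
t=viewer.get_image("top")
def org(f):
    h=cv2.cvtColor(f,cv2.COLOR_BGR2HSV);m=((h[...,0]>5)&(h[...,0]<18)&(h[...,1]>200)&(h[...,2]>120)).astype(np.uint8)
    n,l,s,c=cv2.connectedComponentsWithStats(m);k=1+s[1:,4].argmax();return c[k].round(1),s[k]
a=org(cv2.imread("pics/top0.png"));b=org(t["frame"][:,:,::-1].copy())
print(a,plane(t,[a[0]],.02).round(3),b,plane(t,[b[0]],.02).round(3))
for f in("w1","w2"):print(f,org(cv2.imread(f"pics/{f}.png")))
for n in("side",):
    s=viewer.get_image(n);print(org(cv2.imread("pics/side0.png")),org(s["frame"][:,:,::-1].copy()))
w=dict(viewer.get_image("wrist"));w["position"]=np.array([.41893584,-.0033687,.37523534])
# w1 pose: tool rot from printed quaternion; camera rot in tool frame is constant
now=rot(status.read_state()["eef_rot"]);rel=now.inv()*camrot(w)
R1=rot(np.array([0,-.148,.989,0]))*rel;w["rotation"]=np.roll(R1.as_quat(),1)
print("w1 world",plane(w,[org(cv2.imread("pics/w1.png"))[0]],.02).round(3))
p=np.array([.4543,.0346,.1313]);R2=rot(np.array([0,-.178,.984,0]))
off=rot(np.array([0,-.148,.989,0])).inv().apply(w["position"]-np.array([.4973,.0209,.2315]))
w["position"]=p+R2.apply(off);w["rotation"]=np.roll((R2*rel).as_quat(),1)
print("w2 world",plane(w,[org(cv2.imread("pics/w2.png"))[0]],.02).round(3))
E
```

```text
(array([155.5, 277. ]), array([146, 263,  22,  28, 242], dtype=int32)) [[0.335 0.075 0.02 ]] (array([173.3, 284.9]), array([157, 269,  31,  29, 431], dtype=int32)) [[0.316 0.033 0.02 ]]
w1 (array([376.3,  41.1]), array([ 343,   11,   65,   65, 1373], dtype=int32))
w2 (array([336.8,  28. ]), array([ 299,    0,   76,   66, 3121], dtype=int32))
(array([345.1,  29.2]), array([ 299,    5,   99,   55, 4350], dtype=int32)) (array([376.5,  30.7]), array([ 358,   10,   38,   50, 1264], dtype=int32))
w1 world [[0.332 0.075 0.02 ]]
w2 world [[0.314 0.028 0.02 ]]
```

```bash
python3 - <<'E'
from station import r
print(r.finish_job())
E
```

```text
the job is handed in; nothing more can be done
None
```

The job is handed in: the ring is at its stop, the spanner upright in its stand, and the three bolts and one nut are flat in the tray, which was pushed home against the back wall (28 N, no further advance; not measured after release). One problem: the orange look-alike, which I never gripped or aimed at, toppled and shifted about 5 cm early in the run; I saw no contact and don't know why, so I left it there.

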